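# Stack two pipe-stub fit-ups on the weld fixtures

### The job

Set up the next two pieces for tacking on the weld bench. On the blue fixture stack, from the bottom up, the red square plate, the steel tube and the copper ring; on the yellow fixture put the green sleeve first and then the grey flange on top, hub up. Every part goes over the fixture's pin, or centred on the part below where the pin does not reach, and sits flat; leave the orange magnet, the black-lidded jar and the cup brush where they are.

Things in the scene. Friction and masses are not known exactly. Their poses are not given: they have to be found in the camera images.
- fixture_blue: fixed blue painted round weld fixture: base disc 104 mm across and 8 mm thick, bolted to the bench, with a bright steel locating pin 16 mm in diameter standing up from its centre to 53 mm above the bench (the pin tapers to 8 mm across over its top 8 mm). Origin: centre of the underside of the base, at bench height; z up along the pin
- fixture_yellow: fixed yellow painted round weld fixture: base disc 104 mm across and 8 mm thick, bolted to the bench, with a bright steel locating pin 16 mm in diameter standing up from its centre to 53 mm above the bench (the pin tapers to 8 mm across over its top 8 mm). Origin: centre of the underside of the base, at bench height; z up along the pin
- plate: red-primed square steel base plate, 64 x 64 mm, 12 mm thick, four small black bolt-hole marks at the corners of its upper face. x and y axes are parallel to its edges. The bore runs right through, 30 mm in diameter, so it drops over a 16 mm pin with about 7 mm of play all round. Loose on the bench. Origin: centre of the underside; z up along the bore. About 0.3 kg
- tube: bright steel tube piece, 42 mm outside diameter, 40 mm tall, standing upright. The bore runs right through, 30 mm in diameter, so it drops over a 16 mm pin with about 7 mm of play all round. Loose on the bench. Origin: centre of the underside; z up along the bore. About 0.2 kg
- ring: flat copper ring, 56 mm outside diameter, 12 mm thick. The bore runs right through, 30 mm in diameter, so it drops over a 16 mm pin with about 7 mm of play all round. Loose on the bench. Origin: centre of the underside; z up along the bore. About 0.2 kg
- sleeve: green short sleeve, 48 mm outside diameter, 30 mm tall, standing upright. The bore runs right through, 30 mm in diameter, so it drops over a 16 mm pin with about 7 mm of play all round. Loose on the bench. Origin: centre of the underside; z up along the bore. About 0.25 kg
- flange: light-grey metal hub flange: round disc 80 mm across and 10 mm thick with four black bolt-hole marks, and on it a raised hub 46 mm in diameter reaching 30 mm above the underside; lies hub up. The bore runs right through, 30 mm in diameter, so it drops over a 16 mm pin with about 7 mm of play all round. Loose on the bench. Origin: centre of the underside; z up along the bore. About 0.55 kg; easiest gripped by the hub
- magnet: bystander: orange L-shaped welding magnet, about 62 x 62 mm, 16 mm thick, loose. Origin: underside, centre of its 62 x 62 mm outline; the legs, 30 mm wide, run along x and y from its (-x, -y) corner
- jar: bystander: white jar with a black lid, 56 mm diameter, 48 mm tall, loose. Origin: centre of the underside
- cupbrush: bystander: brass wire cup brush lying bristles down, dark steel back and a bright stub on top, 54 mm diameter, 46 mm tall, loose. Origin: centre of the underside
There are look-alikes about, which are no part of the job. Leave any pink, purple or turquoise look-alike of the ring alone.

How it is judged:
By the outcome, as a careful person would: the job done as asked, in the order asked, and still so for the second after the job is handed in, with the robot touching nothing.
It also fails if it takes over 131 s, if anything falls off the work surface, if the arm or the gripper's body presses on something with over 40 N, if the wrist force passes 120 N, or if a joint passes its speed limit or range.

### The arm

A 6-joint arm with a two-finger parallel gripper is mounted at the origin on the work surface. World frame = base frame: x ahead of the robot, y to its left, z up, the work surface at z = 0. Lengths are in mm, angles in rad, forces in N, time in s.
With the tool pointing down it reaches from about 325 to 900 mm from the base axis. Payload 3.5 kg.
Tool frame: the origin (TCP) lies on the centre line of the jaws, within the pads' length; the fingertips stand 22 mm ahead of it and the grasp point (between the pads) lies 3 mm ahead of it (env.tip_reach is the distance from the TCP to the fingertips, in mm); z points along the fingers, y is the direction in which the jaws open and shut (so a half turn about z gives the same grasp; the last joint's range is limited). The gripper opens to 85 mm and grips with 20 to 120 N. Pads are 22 mm wide; open, the fingers measure 114 mm over their backs; the gripper's body (76 mm by 85 mm) begins 54 mm behind the grasp point. The pads swing forward as they close: fully open they stand 13 mm farther back than shut.
Start: joints at [1.052, 0.276, -0.026, 1.268, 0, 1.467], TCP at [252.457, 571.741, 253.313] pointing down, gripper open.
Joint ranges: [-3.12, 3.12], [-0.85, 1.88], [-1.08, 1.24], [-1.95, 2.15], [-1.57, 1.53], [-3.14, 3.14]. Speed limits (rad/s): [2.57, 2.57, 3.14, 3.14, 3.14, 3.14].

### API

Orientations are given as a unit quaternion [w, x, y, z].
In Python, from cell import env gives the robot as it stands. The module is installed in compiled form; this text tells all that it offers.
- The arm moves only by the tool carry_out, never from a script. Its argument "rows" is a list of rows, each an object of numbers: "ax", "ay", "az": the turn, a rotation vector about the world's x, y, z in rad; "dx", "dy", "dz": the shift along the world's x, y, z in cm; "fingers": the closure, from 0 (fully open) to 1 (shut). In form: [{"ax": .., "ay": .., "az": .., "dx": .., "dy": .., "dz": .., "fingers": ..}, ...]. A call has 1 to 5 rows; each row is the pose to reach, as a shift and turn from the pose commanded when the call began; what a row does not reach only later rows make up. A row lasts 1/8 s, in which the tool goes at most 62.5 mm and 10.7 degrees, less where a joint would pass 70% of its speed; a pose out of reach is approached as far as the arm can. A call with a gripper value outside its range is refused whole. The fingers move at their own pace and stop on an object; the grip force is fixed at half the most. Time passes only in rows, so rows that repeat a pose let the fingers close. It gives the time, the measured TCP pose, the force and the opening at its end, in the units of the state.
- env.sense(): the state, without advancing time (a new reading comes with each control period).
- env.camera(name): name is "side" or "top" or "wrist"; returns a dict with "img" (400x640x3 uint8, blue, green, red), "range_z" (400x640 float32, mm along the optical axis (not along the pixel's ray), 0 where there is no reading), "fov_y" (degrees; the focal length in pixels is half the picture's height over the tangent of half this angle, whatever the lens; pixels are square), "cx", "cy" (the principal point, pixels), "k1" (the pictures are not rectified: a ray, as slopes to the right and down, at radius r is drawn at 1 + k1 r^2 times it, then the intrinsics apply), "R" (3x3) and "t" (3): a world point X has camera coordinates R X + t. Camera axes: x right, y down, z forward; pixel columns grow to the right and rows downward; lengths in mm; the calibration is good to about 2 mm. A picture is of the moment at which its call begins.
- env.finish_job(): hands the job in, once; it reports no verdict.
Trained networks look in the newest picture that a camera, given by its name, has taken for a name from the list of things; names that differ only in an ending like _2 or _b are one class to them, and where a whole thing is asked for, a point or a joint stands for the part that bears it (a point fixed in the world has none). Each returns a list of dicts, best first, with "conf" (0 to 1); they miss things now and then, are a little off and sometimes report something else, mostly with a low value. They report only what shows in the picture. A call takes as long as a camera call. They do not tell look-alikes from the thing itself.
- env.search_frame(camera, name): "extent" ([left, top, right, bottom] in pixels, round what is visible of it).
The state is a dict: "t": time; "joint_positions": joint angles; "joint_vel": joint speeds; "joint_torque": joint torques, N m; "position": TCP position; "tcp_rot": TCP orientation; "force": force on the tool from outside, world axes, zero at the start; "wrist_torque": the same for the moment, N m; "grip_width": opening from 0.0 (shut) to 1.0 (fully open).
Only numpy, scipy, OpenCV 4.12 (cv2) and the standard library are available. Lean on these libraries where they do the work, as an engineer would, in place of code of your own. Each camera call takes 0.05 s, during which the arm holds its last target.

## Working session

There is one attempt and no reset: what is moved stays moved. The work goes in short steps, Python scripts to look and compute and a tool call to move; the robot and the scene stay as the last step left them, time stands still between calls to the robot, and variables do not carry over. Pictures are saved under pics/ and viewed, and the job is handed in when it is done.

Besides the shell and the picture viewer there is one more tool, called after "Request:" as a command line: name --argument value ..., lists and objects as JSON in quotes. carry_out: Moves the arm, as the interface text tells. Its arguments: {"type":"object","properties":{"rows":{"type":"array","items":{"type":"object","properties":{"ax":{"type":"number"},"ay":{"type":"number"},"az":{"type":"number"},"dx":{"type":"number"},"dy":{"type":"number"},"dz":{"type":"number"},"fingers":{"type":"number"}}}}},"required":["rows"]}

```bash
mkdir -p pics
cat > h.py <<'E'
import numpy as np,cv2
from cell import env
def snap(n,f):
    c=env.camera(n); cv2.imwrite('pics/'+f,c['img']); return c
def pix2w(c,u,v,z=None):
    f=c['img'].shape[0]/2/np.tan(np.radians(c['fov_y'])/2)
    K=np.array([[f,0,c['cx']],[0,f,c['cy']],[0,0,1]])
    uv=np.array(np.stack([np.ravel(u),np.ravel(v)],-1),float).reshape(-1,1,2)
    n=cv2.undistortPointsIter(uv,K,np.array([c['k1'],0,0,0.]),None,None,(3,50,1e-9)).reshape(-1,2) if hasattr(cv2,'undistortPointsIter') else cv2.undistortPoints(uv,K,np.array([c['k1'],0,0,0.])).reshape(-1,2)
    d=np.c_[n,np.ones(len(n))]
    R=np.array(c['R']);t=np.array(c['t'])
    if z is None:
        r=c['range_z'][np.ravel(v).astype(int),np.ravel(u).astype(int)]
        return (d*r[:,None]-t)@R
    o=-R.T@t; w=d@R
    return o+w*((z-o[2])/w[:,2])[:,None]
def w2pix(c,X):
    f=c['img'].shape[0]/2/np.tan(np.radians(c['fov_y'])/2)
    K=np.array([[f,0,c['cx']],[0,f,c['cy']],[0,0,1]])
    p,_=cv2.projectPoints(np.array(X,float).reshape(-1,1,3),cv2.Rodrigues(np.array(c['R'],float))[0],np.array(c['t'],float),K,np.array([c['k1'],0,0,0.]))
    return p.reshape(-1,2)
NAMES="fixture_blue fixture_yellow plate tube ring sleeve flange magnet jar cupbrush".split()
E
python3 - <<'E'
from h import *
for n in ['top','side','wrist']:
    c=snap(n,n+'0.png'); print(n,c['fov_y'],c['cx'],c['cy'],c['k1'],(-np.array(c['R']).T@c['t']).round(0))
    if n!='wrist':
        for m in NAMES:
            for d in env.search_frame(n,m)[:4]:
                e=d['extent'];print(n,m,round(d['conf'],2),np.round(e),end=' ')
                u,v=(e[0]+e[2])/2,(e[1]+e[3])/2
                print(pix2w(c,[u],[v],15).round(0))
print(env.sense())
E
```

```text
top 55.45110569594541 319.0998893191067 201.85386830231278 0.00020467746090517102 [ 254.  -12. 1005.]
top fixture_yellow 0.87 [242. 186. 284. 227.] [[461. 153.  15.]]
top fixture_yellow 0.61 [402. 154. 424. 176.] [[ 607. -244.   15.]]
top plate 0.96 [306. 125. 328. 157.] [[657.  24.  15.]]
top tube 0.46 [379. 213. 396. 230.] [[ 447. -178.   15.]]
top ring 0.85 [209. 190. 231. 211.] [[469. 270.  15.]]
top ring 0.81 [238. 243. 259. 262.] [[337. 178.  15.]]
top ring 0.67 [201. 228. 222. 245.] [[369. 280.  15.]]
top ring 0.67 [176. 260. 199. 279.] [[280. 329.  15.]]
top sleeve 0.7 [428. 241. 452. 261.] [[ 379. -318.   15.]]
top sleeve 0.24 [199. 227. 222. 248.] [[367. 280.  15.]]
top flange 0.93 [302. 192. 333. 216.] [[479.   9.  15.]]
top flange 0.48 [243. 188. 286. 226.] [[460. 149.  15.]]
top magnet 0.68 [241. 145. 264. 168.] [[599. 199.  15.]]
top jar 0.71 [151. 161. 188. 200.] [[512. 413.  15.]]
top jar 0.69 [402. 153. 426. 177.] [[ 610. -246.   15.]]
top cupbrush 0.57 [470. 199. 490. 218.] [[ 501. -424.   15.]]
side 48.5234809601823 316.836501319977 199.890316344406 -0.040203534091
[... 1297 characters left out ...]
. 373.]
{'t': 1.15, 'joint_positions': array([ 1.05162857e+00,  2.76369025e-01, -2.64072258e-02,  1.26801170e+00,
        3.04742217e-05,  1.46739872e+00]), 'joint_vel': array([ 0.00105255,  0.00014966, -0.00017466, -0.00076732, -0.00018707,
       -0.00023558]), 'joint_torque': array([-5.30637772e-04, -4.45503902e+01,  2.95566452e+01,  1.08538148e-03,
       -1.60546447e-04,  1.78436423e-06]), 'position': array([252.42916405, 571.74436348, 253.32913818]), 'tcp_rot': array([-1.32220992e-05,  2.06390971e-01,  9.78469605e-01,  8.65367185e-06]), 'force': array([0.05737927, 0.30021444, 0.46768568]), 'wrist_torque': array([-0.04832405,  0.00594202,  0.01797207]), 'grip_width': 0.9983467560948448}
```

Run:
```python
import cv2
i=cv2.imread('pics/top0.png'); cv2.imwrite('pics/top0c.png',cv2.resize(i[110:290,140:500],(800,400),interpolation=cv2.INTER_CUBIC))
```

```text
(no output)
```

View pics/top0c.png

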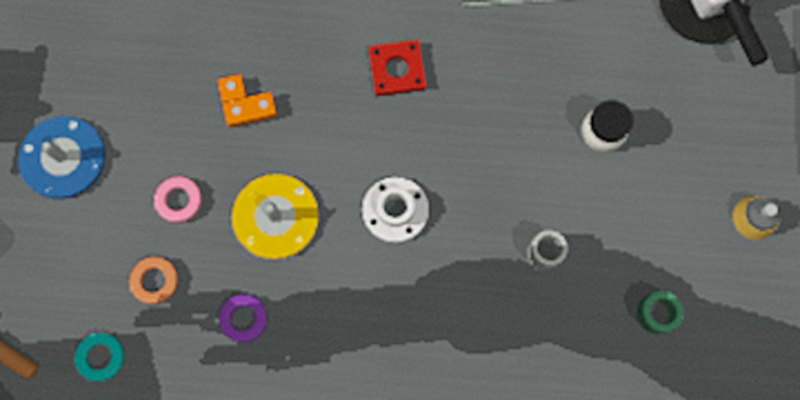

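View pics/side0.png

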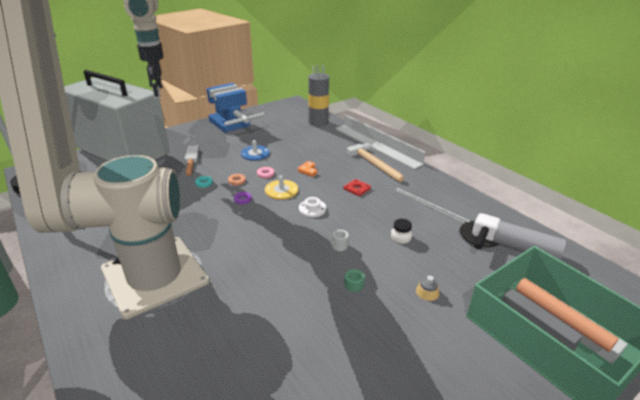

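View pics/wrist0.png

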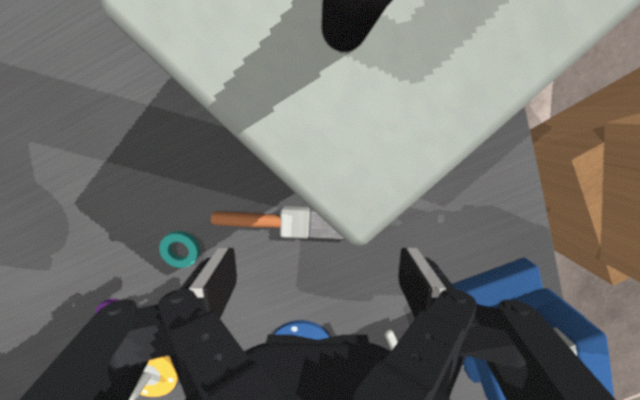

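```bash
cat >> h.py <<'E'
def cloud(c):
    v,u=np.mgrid[0:400,0:640]; P=pix2w(c,u,v).reshape(400,640,3); P[c['range_z']<=0]=np.nan; return P
TOP=dict(plate=(657,24,12),tube=(447,-175,40),ring=(368,281,12),sleeve=(379,-316,30),flange=(479,5,30),fdisc=(479,5,10),blue=(512,413,8),yellow=(461,151,8))
RAD=dict(plate=45,tube=21,ring=28,sleeve=24,flange=23,fdisc=40,blue=52,yellow=52)
def topface(P,n,xy=None,tol=5):
    x,y,z=TOP[n]
    if xy is not None:x,y=xy
    m=(np.hypot(P[...,0]-x,P[...,1]-y)<RAD[n]+18)&(abs(P[...,2]-z)<tol)
    Q=P[m]
    if len(Q)<6:return n,len(Q)
    r=cv2.minAreaRect(Q[:,:2].astype(np.float32)); ce,ra=cv2.minEnclosingCircle(Q[:,:2].astype(np.float32))
    return n,len(Q),'z',np.median(Q[:,2]).round(1),'bbc',((Q.min(0)+Q.max(0))/2)[:2].round(1),'size',np.ptp(Q,axis=0)[:2].round(0),'circ',np.round(ce,1),round(ra,1),'mean',Q.mean(0)[:2].round(1),'rect',np.round(r[2],1),np.round(r[1],0)
E
python3 - <<'E'
from h import *
for s in ['top','side']:
    c=env.camera(s);P=cloud(c)
    g=P[(abs(P[...,0]-550)<30)&(abs(P[...,1]-90)<30)];print(s,'bench z',np.nanmedian(g[:,2]),np.nanstd(g[:,2]))
    for n in TOP: print(*topface(P,n))
    if s=='top':
        i=c['img'];cv2.imwrite('pics/ring_crop.png',cv2.resize(i[180:290,160:270],(600,600),interpolation=cv2.INTER_CUBIC))
print(env.tip_reach,env.sense()['t'])
E
```

```text
top bench z -1.24965311760718 1.703589153775126
plate 411 z 10.7 bbc [663.5  21.1] size [74. 73.] circ [663.1  20.8] 43.6 mean [664.2  20.6] rect 11.9 [66. 64.]
tube 100 z 38.7 bbc [ 444.  -174.8] size [39. 39.] circ [ 443.4 -174.2] 21.0 mean [ 444.  -174.2] rect 1.6 [39. 39.]
ring 248 z 10.8 bbc [374.3 286.2] size [54. 55.] circ [373.9 286.7] 28.1 mean [373.4 287.2] rect 51.3 [55. 52.]
sleeve 165 z 28.5 bbc [ 381.2 -309.1] size [45. 47.] circ [ 380.9 -309.3] 23.7 mean [ 381. -309.] rect 4.7 [44. 46.]
flange 135 z 28.8 bbc [481.8   8.1] size [44. 43.] circ [482.5   8.4] 23.0 mean [481.6   8.3] rect 4.9 [44. 42.]
fdisc 428 z 8.8 bbc [481.8   8.2] size [78. 77.] circ [482.4   8.5] 40.1 mean [479.6   8.3] rect 4.5 [78. 76.]
blue 1040 z 6.9 bbc [511.2 412.2] size [118. 124.] circ [506.5 413.7] 65.6 mean [515.1 421.9] rect 19.9 [126. 112.]
yellow 1100 z 7.0 bbc [457.7 158.5] size [126. 116.] circ [455.1 163.2] 65.7 mean [461.8 152.7] rect 72.4 [115. 118.]
side bench z -0.39273822306022843 1.6561151181727012
plate 216 z 11.5 bbc [664.5  20.8] size [77. 77.] circ [664.1  20.1] 44.2 mean [663.6  19.2] rect 12.4 [70. 68.]
tube 82 z 38.0 bbc [ 443.7 -174.4] size [43. 42.] circ [ 444.9 -173. ] 22.7 mean [ 441.6 -174.5] rect 51.3 [45. 39.]
ring 103 z 11.1 bbc [371.5 288.8] size [56. 57.] circ [370.7 288.1] 29.6 mean [372.1 285.6] rect 46.2 [53. 54.]
sleeve 160 z 28.7 bbc [ 380.8 -309.5] size [49. 48.] circ [ 380.8 -309.2] 24.8 mean [ 379.3 -310. ] rect 50.1 [49. 45.]
flange 85 z 28.3 bbc [483.1  10.8] size [44. 49.] circ [482.3  10.9] 24.6 mean [481.8   8. ] rect 54.3 [46. 42.]
fdisc 219 z 9.2 bbc [481.5   9.4] size [77. 80.] circ [480.7   8.6] 40.7 mean [475.3  -0.6] rect 52.2 [70. 78.]
blue 299 z 7.6 bbc [508.3 415.2] size [126. 128.] circ [511.1 411.6] 68.1 mean [513.5 417.8] rect 67.2 [121. 111.]
yellow 443 z 7.3 bbc [461.8 152.1] size [108. 131.] circ [466.9 152.1] 66.4 mean [459.9 148.6] rect 64.9 [115. 102.]
22.0 1.25
```

View pics/ring_crop.png

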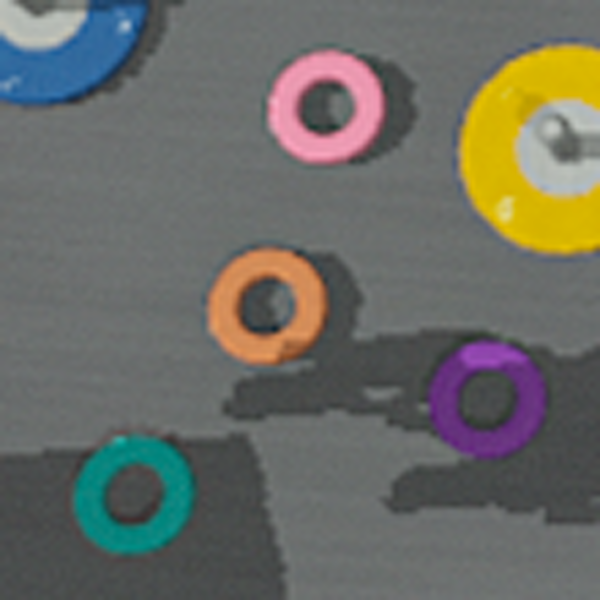

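```bash
cat >> h.py <<'E'
def fixture(c,P,col):
    h=cv2.cvtColor(c['img'],cv2.COLOR_BGR2HSV).astype(int)
    lo,hi=(100,125) if col=='blue' else (20,33)
    x,y,_=TOP[col]
    m=(h[...,0]>=lo)&(h[...,0]<=hi)&(h[...,1]>130)&(np.hypot(P[...,0]-x,P[...,1]-y)<75)
    m=cv2.morphologyEx(m.astype(np.uint8),cv2.MORPH_OPEN,np.ones((3,3)))
    v,u=np.nonzero(m); W=pix2w(c,u,v,8.)[:,:2].astype(np.float32)
    hull=cv2.convexHull(W)
    e=cv2.fitEllipse(hull); ce,ra=cv2.minEnclosingCircle(W)
    Q=P[(np.hypot(P[...,0]-x,P[...,1]-y)<25)&(P[...,2]>30)&(P[...,2]<60)]
    return col,len(W),'ell',np.round(e[0],1),np.round(e[1],0),'circ',np.round(ce,1),round(ra,1),'pin',len(Q),Q.mean(0).round(1) if len(Q) else ''
E
python3 - <<'E'
from h import *
for s in ['top','side']:
    c=env.camera(s);P=cloud(c)
    for n in ['blue','yellow']: print(s,*fixture(c,P,n))
E
```

```text
top blue 776 ell [514.7 422.8] [101. 106.] circ [514.1 423.7] 52.9 pin 40 [514.3 420.5  44.3]
top yellow 872 ell [461.6 153.1] [103. 105.] circ [461.4 153.4] 52.8 pin 38 [461.1 151.8  45.5]
side blue 54 ell [509.8 389. ] [46. 77.] circ [511.9 391.6] 39.3 pin 25 [514.5 421.4  41.7]
side yellow 87 ell [446.6 124.5] [56. 79.] circ [447.3 123.7] 39.4 pin 35 [460.1 150.7  42.6]
```

Request:
carry_out --rows '[{"dx": 4.1, "dy": -5.5, "dz": 0, "az": 0.15, "fingers": 0.15}, {"dx": 8.2, "dy": -11, "dz": -1, "az": 0.3, "fingers": 0.15}, {"dx": 12.3, "dy": -16.5, "dz": -2, "az": 0.45, "fingers": 0.15}, {"dx": 16.4, "dy": -22, "dz": -3, "az": 0.628, "fingers": 0.15}, {"dx": 20.5, "dy": -27.5, "dz": -4, "az": 0.628, "fingers": 0.15}]'

```text
schema error: expected keys ax, ay, az, dx, dy, dz, fingers
```

```bash
python3 -c "
from h import *
s=env.sense();print(env.tip_reach,s['position'],s['tcp_rot'],s['grip_width'],s['joint_positions'],s['t'])"
```

```text
22.0 [252.44435705 571.72274934 253.31866935] [-4.03058355e-06  2.06404895e-01  9.78466667e-01 -2.54471384e-05] 0.9981249465141184 [ 1.05160673e+00  2.76390659e-01 -2.64009134e-02  1.26805567e+00
 -7.91452368e-06  1.46740533e+00] 1.35
```

Request:
carry_out --rows '[{"ax": 0, "ay": 0, "dx": 4.1, "dy": -5.5, "dz": 0, "az": 0.15, "fingers": 0.15}, {"ax": 0, "ay": 0, "dx": 8.2, "dy": -11, "dz": -1, "az": 0.3, "fingers": 0.15}, {"ax": 0, "ay": 0, "dx": 12.3, "dy": -16.5, "dz": -2, "az": 0.45, "fingers": 0.15}, {"ax": 0, "ay": 0, "dx": 16.4, "dy": -22, "dz": -3, "az": 0.628, "fingers": 0.15}, {"ax": 0, "ay": 0, "dx": 20.5, "dy": -27.5, "dz": -4, "az": 0.628, "fingers": 0.15}]'

```text
t: 1.98
position: [436.9, 324.5, 218.7]
tcp_rot: [0.001, -0.107, 0.994, 0.0]
force: [0.7, -0.2, 1.3]
grip_width: 0.848
```

```bash
python3 -c "
from h import *
s=env.sense();print(env.tip_reach,s['position'],s['tcp_rot'],s['grip_width'],s['joint_positions'],s['t'])"
```

```text
22.0 [436.85115311 324.48724384 218.6878358 ] [ 5.01269456e-04 -1.06728891e-01  9.94287999e-01  2.61273165e-04] 0.8476371645109414 [ 5.20024241e-01  1.54526507e-01 -2.53610705e-01  1.16153113e+00
  7.61297768e-05  3.06159124e-01] 1.975
```

Request:
carry_out --rows '[{"ax": 0, "ay": 0, "az": 0, "dx": 4.1, "dy": -5.5, "dz": -1, "fingers": 0.15}, {"ax": 0, "ay": 0, "az": 0, "dx": 8.2, "dy": -11, "dz": -2, "fingers": 0.15}, {"ax": 0, "ay": 0, "az": 0, "dx": 12.3, "dy": -16.5, "dz": -4, "fingers": 0.15}, {"ax": 0, "ay": 0, "az": 0, "dx": 16.4, "dy": -22, "dz": -6, "fingers": 0.15}, {"ax": 0, "ay": 0, "az": 0, "dx": 20.5, "dy": -27.5, "dz": -8, "fingers": 0.15}]'

```text
t: 2.6
position: [618.9, 80.3, 149.6]
tcp_rot: [0.0, -0.106, 0.994, 0.0]
force: [0.8, 0.5, 0.3]
grip_width: 0.852
```

Request:
carry_out --rows '[{"ax": 0, "ay": 0, "az": 0, "dx": 0, "dy": 0, "dz": 0, "fingers": 0.15}, {"ax": 0, "ay": 0, "az": 0, "dx": 0, "dy": 0, "dz": 0, "fingers": 0.15}]'

```text
t: 2.85
position: [617.2, 82.1, 149.7]
tcp_rot: [-0.001, -0.106, 0.994, 0.0]
force: [0.3, 0.0, 0.8]
grip_width: 0.848
```

Run:
```python
from h import *
c=snap('wrist','w1.png');P=cloud(c);print(*topface(P,'plate',tol=4))
d=snap('side','s1.png');P=cloud(d);print(*topface(P,'plate',tol=4))
cv2.imwrite('pics/s1c.png',cv2.resize(d['img'][120:240,280:440],(800,600),interpolation=cv2.INTER_CUBIC))
print(env.sense()['position'],env.sense()['tcp_rot'])
```

```text
plate 3046 z 11.1 bbc [666.   21.4] size [75. 77.] circ [666.3  21.4] 45.4 mean [662.4  21.6] rect 11.9 [64. 65.]
plate 199 z 11.5 bbc [665.5  21.2] size [78. 74.] circ [665.5  21.5] 44.0 mean [664.8  19.6] rect 12.5 [69. 67.]
[617.03465453  83.1481059  150.31786314] [ 5.78081728e-05 -1.06621523e-01  9.94299665e-01  1.51869973e-04]
```

View pics/w1.png

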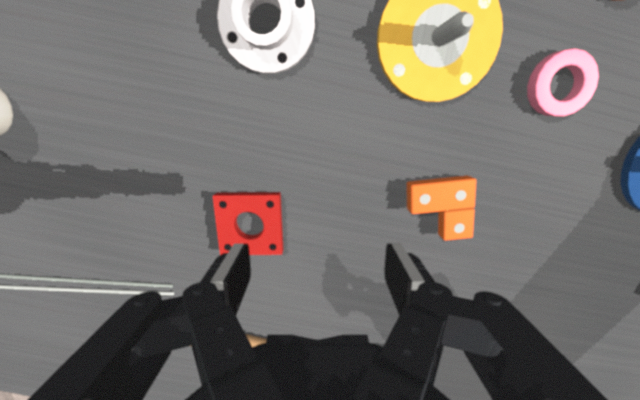

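View pics/s1c.png

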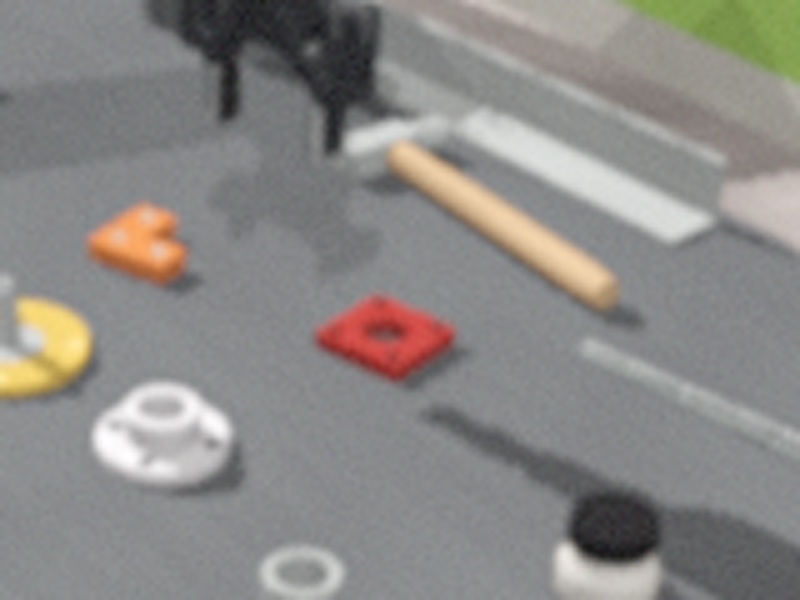

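Request:
carry_out --rows '[{"ax": 0, "ay": 0, "az": 0, "dx": 2.4, "dy": -3.1, "dz": -2, "fingers": 0.15}, {"ax": 0, "ay": 0, "az": 0, "dx": 4.8, "dy": -6.2, "dz": -5, "fingers": 0.15}, {"ax": 0, "ay": 0, "az": 0, "dx": 4.8, "dy": -6.2, "dz": -9, "fingers": 0.15}, {"ax": 0, "ay": 0, "az": 0, "dx": 4.8, "dy": -6.2, "dz": -9, "fingers": 0.15}, {"ax": 0, "ay": 0, "az": 0, "dx": 4.8, "dy": -6.2, "dz": -9, "fingers": 0.15}]'

```text
t: 3.58
position: [665.8, 21.3, 61.3]
tcp_rot: [0.001, -0.107, 0.994, -0.0]
force: [0.0, -0.3, -0.4]
grip_width: 0.849
```

```bash
cat >> h.py <<'E'
def tool(c):
    P=cloud(c);s=env.sense();from scipy.spatial.transform import Rotation as Ro
    q=s['tcp_rot'];R=Ro.from_quat(q,scalar_first=True).as_matrix()
    return P,(P-s['position'])@R,s
E
python3 - <<'E'
from h import *
c=snap('wrist','w2.png');P,T,s=tool(c);print(s['position'],*topface(P,'plate',tol=4))
m=(abs(T[...,0])<25)&(abs(T[...,1])<70)&(T[...,2]>-30)&(P[...,2]>20)
Q=T[m];
for sg in (-1,1):
    q=Q[Q[:,1]*sg>0]; print(sg,len(q),q.min(0),q.max(0)); k=q[q[:,2]>q[:,2].max()-5];print(k.min(0),k.max(0))
E
```

```text
[666.63892931  21.10251243  62.11870606] plate 7435 z 11.1 bbc [666.5  21.5] size [77. 76.] circ [666.6  21.4] 45.4 mean [664.  21.] rect 12.5 [65. 64.]
-1 2268 [-11.64548854 -64.02334438 -29.99873446] [ 14.12727427 -36.39246246  16.07787402]
[-11.64548854 -37.38445235  11.14296283] [ 10.24820998 -36.54714967  16.07787402]
1 2255 [-11.91421896  34.7675938  -29.99382208] [13.8227785  58.81953188 15.47909193]
[-10.94491978  34.92384283  10.64941131] [10.53709632 41.727938   15.47909193]
```

View pics/w2.png

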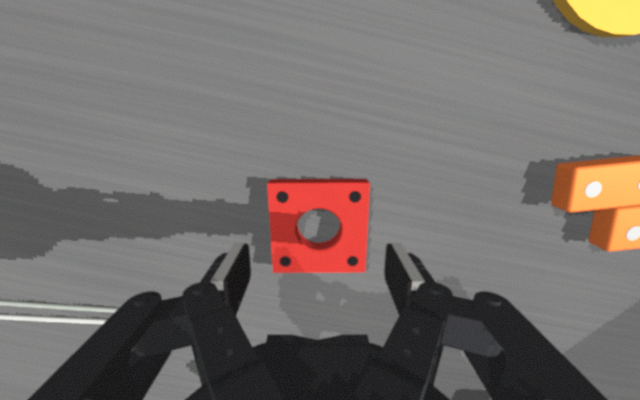

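Request:
carry_out --rows '[{"ax": 0, "ay": 0, "az": 0, "dx": 0, "dy": 0, "dz": -2.5, "fingers": 0.15}, {"ax": 0, "ay": 0, "az": 0, "dx": 0, "dy": 0, "dz": -4, "fingers": 0.15}, {"ax": 0, "ay": 0, "az": 0, "dx": 0, "dy": 0, "dz": -4, "fingers": 0.15}, {"ax": 0, "ay": 0, "az": 0, "dx": 0, "dy": 0, "dz": -4, "fingers": 0.15}]'

```text
t: 4.12
position: [666.3, 20.1, 20.8]
tcp_rot: [0.001, -0.106, 0.994, -0.0]
force: [-0.2, 0.9, 0.0]
grip_width: 0.851
```

Request:
carry_out --rows '[{"ax": 0, "ay": 0, "az": 0, "dx": 0, "dy": 0, "dz": 0, "fingers": 0.4}, {"ax": 0, "ay": 0, "az": 0, "dx": 0, "dy": 0, "dz": 0, "fingers": 0.4}, {"ax": 0, "ay": 0, "az": 0, "dx": 0, "dy": 0, "dz": 0, "fingers": 0.4}, {"ax": 0, "ay": 0, "az": 0, "dx": 0, "dy": 0, "dz": 0, "fingers": 0.4}]'

```text
t: 4.62
position: [667.0, 20.0, 21.7]
tcp_rot: [0.001, -0.106, 0.994, -0.0]
force: [-0.1, -0.3, 6.0]
grip_width: 0.728
```

Request:
carry_out --rows '[{"ax": 0, "ay": 0, "az": 0, "dx": 0, "dy": 0, "dz": 2, "fingers": 0.6}, {"ax": 0, "ay": 0, "az": 0, "dx": 0, "dy": 0, "dz": 6, "fingers": 0.6}, {"ax": 0, "ay": 0, "az": 0, "dx": 0, "dy": 0, "dz": 11, "fingers": 0.6}, {"ax": 0, "ay": 0, "az": 0, "dx": 0, "dy": 0, "dz": 13, "fingers": 0.6}, {"ax": 0, "ay": 0, "az": 0, "dx": 0, "dy": 0, "dz": 13, "fingers": 0.6}]'

```text
t: 5.25
position: [666.8, 19.9, 151.7]
tcp_rot: [0.002, -0.106, 0.994, -0.0]
force: [-0.0, -0.6, -2.4]
grip_width: 0.72
```

Run:
```python
from h import *
c=snap('wrist','w3.png');P,T,s=tool(c);print(s['position'],s['force'],s['grip_width'],s['joint_positions'])
h=cv2.cvtColor(c['img'],cv2.COLOR_BGR2HSV);m=((h[...,0]<8)|(h[...,0]>172))&(h[...,1]>150)&(abs(T[...,1])<40)&(T[...,2]<60)
Q=T[m];print(len(Q),np.percentile(Q,[1,50,99],axis=0).round(1)); print((Q.min(0)+Q.max(0))/2)
```

```text
[665.30833405  19.993187   149.46376979] [-0.5101972   0.21946595 -2.60335747] 0.7245209745433406 [-6.69918009e-02  4.12897607e-01 -6.13214516e-02  1.09682294e+00
 -5.49286897e-05 -2.79177104e-01]
11569 [[-32.3 -32.4   7. ]
 [  4.3  -1.5   8.5]
 [ 30.9  29.4  17.8]]
[-1.22704631 -1.51506681 10.44038203]
```

View pics/w3.png

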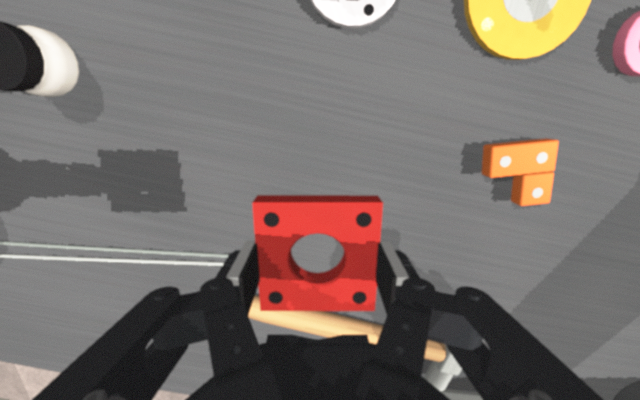

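Request:
carry_out --rows '[{"ax": 0, "ay": 0, "az": 0, "dx": -1.9, "dy": 5, "dz": 0, "fingers": 0.6}, {"ax": 0, "ay": 0, "az": 0, "dx": -3.8, "dy": 10, "dz": 0, "fingers": 0.6}, {"ax": 0, "ay": 0, "az": 0, "dx": -5.7, "dy": 15, "dz": 0, "fingers": 0.6}, {"ax": 0, "ay": 0, "az": 0, "dx": -7.6, "dy": 20, "dz": 0, "fingers": 0.6}, {"ax": 0, "ay": 0, "az": 0, "dx": -9.5, "dy": 25, "dz": 0, "fingers": 0.6}]'

```text
t: 5.92
position: [567.8, 270.7, 146.4]
tcp_rot: [-0.003, -0.106, 0.994, -0.001]
force: [0.8, 0.4, -2.3]
grip_width: 0.722
```

Request:
carry_out --rows '[{"ax": 0, "ay": 0, "az": 0, "dx": -1.9, "dy": 5, "dz": 0, "fingers": 0.6}, {"ax": 0, "ay": 0, "az": 0, "dx": -3.8, "dy": 10, "dz": 0, "fingers": 0.6}, {"ax": 0, "ay": 0, "az": 0, "dx": -4.6, "dy": 13, "dz": 0, "fingers": 0.6}, {"ax": 0, "ay": 0, "az": 0, "dx": -5, "dy": 14, "dz": 0, "fingers": 0.6}, {"ax": 0, "ay": 0, "az": 0, "dx": -5, "dy": 14, "dz": 0, "fingers": 0.6}]'

```text
t: 6.55
position: [519.4, 409.3, 147.6]
tcp_rot: [-0.002, -0.106, 0.994, -0.001]
force: [-0.5, -0.1, -2.9]
grip_width: 0.723
```

Request:
carry_out --rows '[{"ax": 0, "ay": 0, "az": 0, "dx": -0.6, "dy": 1.2, "dz": -3, "fingers": 0.6}, {"ax": 0, "ay": 0, "az": 0, "dx": -0.6, "dy": 1.2, "dz": -6, "fingers": 0.6}, {"ax": 0, "ay": 0, "az": 0, "dx": -0.6, "dy": 1.2, "dz": -6, "fingers": 0.6}, {"ax": 0, "ay": 0, "az": 0, "dx": -0.6, "dy": 1.2, "dz": -6, "fingers": 0.6}]'

```text
t: 7.05
position: [515.4, 421.1, 90.4]
tcp_rot: [0.0, -0.105, 0.994, -0.0]
force: [0.5, 0.2, -1.4]
grip_width: 0.723
```

Run:
```python
from h import *
c=snap('wrist','w4.png');P,T,s=tool(c);print(s['position'],s['force'])
h=cv2.cvtColor(c['img'],cv2.COLOR_BGR2HSV);m=((h[...,0]<8)|(h[...,0]>172))&(h[...,1]>150)&(abs(T[...,1])<40)&(T[...,2]<60)&(T[...,2]<12)
Q=P[m];print((Q.min(0)+Q.max(0))/2, cv2.minAreaRect(Q[:,:2].astype(np.float32)),np.median(Q[:,2]))
x,y=s['position'][:2]
m=(np.hypot(P[...,0]-514.5,P[...,1]-422)<30)&(P[...,2]<54)&(P[...,2]>30);print(m.sum(),P[m].mean(0) if m.any() else '')
for n in('top','side'):
  d=snap(n,n+'4.png');Pd=cloud(d)
  h=cv2.cvtColor(d['img'],cv2.COLOR_BGR2HSV);m=((h[...,0]<8)|(h[...,0]>172))&(h[...,1]>150)&(np.hypot(Pd[...,0]-x,Pd[...,1]-y)<60)
  if m.any():print(n,m.sum(),Pd[m].min(0),Pd[m].max(0))
```

```text
[515.94146239 421.74082926  91.22564101] [ 0.56112251 -0.1530548  -1.76647086]
[514.95472883 420.00703478  83.29380678] ((515.2059936523438, 419.89593505859375), (64.4300765991211, 63.688819885253906), 11.883475303649902) 79.92553695492035
229 [517.24191366 423.74538715  50.56723954]
top 326 [476.86539578 382.05160438  68.98309104] [540.57806202 452.74926405 201.08625878]
side 117 [478.53607552 382.06797994  68.80860953] [552.12174743 457.04999749  85.76682407]
```

View pics/w4.png

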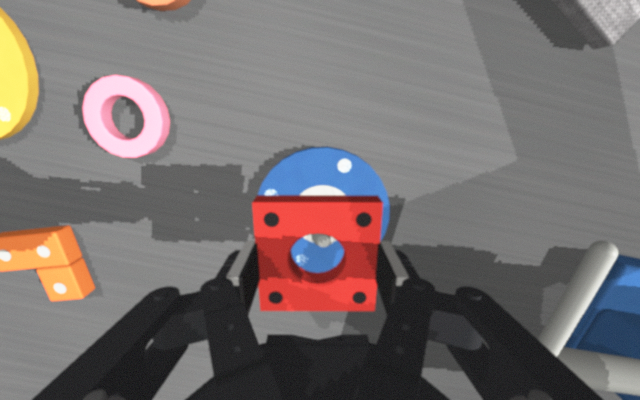

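Request:
carry_out --rows '[{"ax": 0, "ay": 0, "az": 0, "dx": 0, "dy": 0.2, "dz": 0, "fingers": 0.6}, {"ax": 0, "ay": 0, "az": 0, "dx": 0, "dy": 0.2, "dz": -2, "fingers": 0.6}, {"ax": 0, "ay": 0, "az": 0, "dx": 0, "dy": 0.2, "dz": -4, "fingers": 0.6}, {"ax": 0, "ay": 0, "az": 0, "dx": 0, "dy": 0.2, "dz": -5.6, "fingers": 0.6}, {"ax": 0, "ay": 0, "az": 0, "dx": 0, "dy": 0.2, "dz": -5.6, "fingers": 0.6}]'

```text
t: 7.82
position: [513.6, 423.3, 31.6]
tcp_rot: [-0.001, -0.106, 0.994, -0.001]
force: [0.5, 0.2, -2.5]
grip_width: 0.727
```

Run:
```python
from h import *
c=snap('wrist','w5.png');P,T,s=tool(c);print(s['position'],s['force'])
h=cv2.cvtColor(c['img'],cv2.COLOR_BGR2HSV);m=((h[...,0]<8)|(h[...,0]>172))&(h[...,1]>150)&(abs(T[...,1])<40)&(T[...,2]<60)&(T[...,2]<12)
Q=P[m];print( cv2.minAreaRect(Q[:,:2].astype(np.float32)),np.median(Q[:,2]))
m=(np.hypot(P[...,0]-514.5,P[...,1]-422)<22)&(P[...,2]<58)&(P[...,2]>38);print(m.sum(),P[m].mean(0) if m.any() else '')
```

```text
[513.86203803 423.51323713  32.34057335] [-0.62457285 -0.53036659 -2.69928513]
((513.3289184570312, 422.0344543457031), (64.33551788330078, 63.756534576416016), 11.83508586883545) 21.101770759817104
1116 [513.61567    423.56430029  47.15661614]
```

View pics/w5.png

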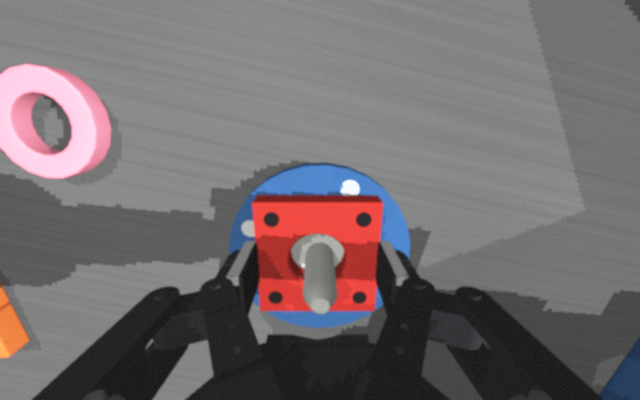

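Request:
carry_out --rows '[{"ax": 0, "ay": 0, "az": 0, "dx": 0, "dy": 0, "dz": -0.15, "fingers": 0.6}, {"ax": 0, "ay": 0, "az": 0, "dx": 0, "dy": 0, "dz": -0.25, "fingers": 0.6}, {"ax": 0, "ay": 0, "az": 0, "dx": 0, "dy": 0, "dz": -0.25, "fingers": 0.15}, {"ax": 0, "ay": 0, "az": 0, "dx": 0, "dy": 0, "dz": -0.15, "fingers": 0.05}, {"ax": 0, "ay": 0, "az": 0, "dx": 0, "dy": 0, "dz": 0.1, "fingers": 0.05}]'

```text
t: 8.5
position: [514.9, 424.2, 35.4]
tcp_rot: [0.0, -0.106, 0.994, 0.0]
force: [0.1, 0.5, 0.3]
grip_width: 0.952
```

Request:
carry_out --rows '[{"ax": 0, "ay": 0, "az": 0, "dx": 0, "dy": 0, "dz": 4, "fingers": 0.3}, {"ax": 0, "ay": 0, "az": 0, "dx": 0, "dy": 0, "dz": 9, "fingers": 0.3}, {"ax": 0, "ay": 0, "az": 0, "dx": -0.6, "dy": -5, "dz": 12, "fingers": 0.3}, {"ax": 0, "ay": 0, "az": 0, "dx": -1.2, "dy": -11, "dz": 12, "fingers": 0.3}, {"ax": 0, "ay": 0, "az": 0, "dx": -1.8, "dy": -17, "dz": 12, "fingers": 0.3}]'

```text
t: 9.12
position: [497.1, 252.9, 156.3]
tcp_rot: [0.002, -0.106, 0.994, 0.0]
force: [0.8, -1.1, -0.2]
grip_width: 0.698
```

Request:
carry_out --rows '[{"ax": 0, "ay": 0, "az": 0, "dx": -0.6, "dy": -6, "dz": 0, "fingers": 0.3}, {"ax": 0, "ay": 0, "az": 0, "dx": -1.2, "dy": -12, "dz": 0, "fingers": 0.3}, {"ax": 0, "ay": 0, "az": 0, "dx": -1.8, "dy": -18, "dz": 0, "fingers": 0.3}, {"ax": 0, "ay": 0, "az": 0, "dx": -2.4, "dy": -24, "dz": 0, "fingers": 0.3}, {"ax": 0, "ay": 0, "az": 0, "dx": -3, "dy": -30, "dz": 0, "fingers": 0.3}]'

```text
t: 9.75
position: [466.6, -47.9, 155.7]
tcp_rot: [0.001, -0.106, 0.994, -0.0]
force: [1.1, 0.1, 0.4]
grip_width: 0.694
```

Request:
carry_out --rows '[{"ax": 0, "ay": 0, "az": 0, "dx": -0.6, "dy": -6, "dz": 0, "fingers": 0.3}, {"ax": 0, "ay": 0, "az": 0, "dx": -1.2, "dy": -10, "dz": 0, "fingers": 0.3}, {"ax": 0, "ay": 0, "az": 0, "dx": -1.2, "dy": -10, "dz": 0, "fingers": 0.3}]'

```text
t: 10.12
position: [454.8, -148.6, 155.6]
tcp_rot: [0.001, -0.104, 0.995, -0.001]
force: [-1.0, 0.7, -0.5]
grip_width: 0.7
```

Run:
```python
from h import *
c=snap('wrist','w6.png');P,T,s=tool(c);print(s['position'],s['grip_width'],s['t'],*topface(P,'tube'))
```

```text
[ 454.64691922 -147.03897422  155.34194643] 0.7011851095575323 10.175 tube 883 z 38.8 bbc [ 444.4 -173.6] size [41. 41.] circ [ 444.7 -173.7] 20.9 mean [ 443.8 -173.7] rect 2.2 [41. 41.]
```

View pics/w6.png

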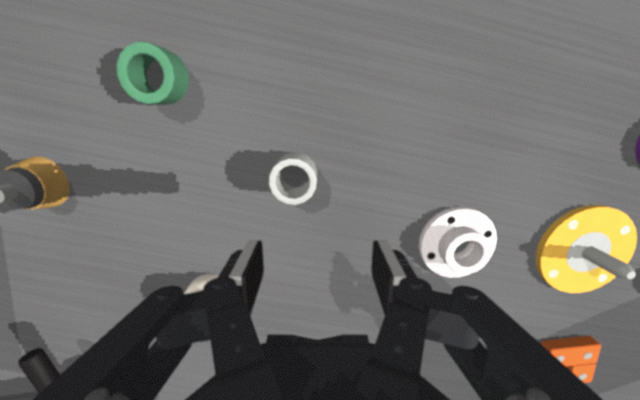

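Request:
carry_out --rows '[{"ax": 0, "ay": 0, "az": 0, "dx": -1, "dy": -2.65, "dz": -3, "fingers": 0.3}, {"ax": 0, "ay": 0, "az": 0, "dx": -1, "dy": -2.65, "dz": -8, "fingers": 0.3}, {"ax": 0, "ay": 0, "az": 0, "dx": -1, "dy": -2.65, "dz": -12.7, "fingers": 0.3}, {"ax": 0, "ay": 0, "az": 0, "dx": -1, "dy": -2.65, "dz": -12.7, "fingers": 0.3}, {"ax": 0, "ay": 0, "az": 0, "dx": -1, "dy": -2.65, "dz": -12.7, "fingers": 0.3}]'

```text
t: 10.8
position: [445.7, -172.1, 29.1]
tcp_rot: [0.001, -0.107, 0.994, -0.0]
force: [0.6, -0.3, 0.2]
grip_width: 0.7
```

Request:
carry_out --rows '[{"ax": 0, "ay": 0, "az": 0, "dx": 0, "dy": 0, "dz": 0, "fingers": 0.8}, {"ax": 0, "ay": 0, "az": 0, "dx": 0, "dy": 0, "dz": 0, "fingers": 0.8}, {"ax": 0, "ay": 0, "az": 0, "dx": 0, "dy": 0, "dz": 0, "fingers": 0.8}, {"ax": 0, "ay": 0, "az": 0, "dx": 0, "dy": 0, "dz": 0, "fingers": 0.8}, {"ax": 0, "ay": 0, "az": 0, "dx": 0, "dy": 0, "dz": 1, "fingers": 0.8}]'

```text
t: 11.42
position: [445.0, -172.6, 39.1]
tcp_rot: [0.0, -0.106, 0.994, -0.0]
force: [0.4, 0.2, -0.9]
grip_width: 0.48
```

Request:
carry_out --rows '[{"ax": 0, "ay": 0, "az": 0, "dx": 0, "dy": 0, "dz": 5, "fingers": 0.8}, {"ax": 0, "ay": 0, "az": 0, "dx": 0, "dy": 0, "dz": 10, "fingers": 0.8}, {"ax": 0, "ay": 0, "az": 0, "dx": 0.6, "dy": 5, "dz": 12, "fingers": 0.8}, {"ax": 0, "ay": 0, "az": 0, "dx": 1.2, "dy": 11, "dz": 12, "fingers": 0.8}, {"ax": 0, "ay": 0, "az": 0, "dx": 1.8, "dy": 17, "dz": 12, "fingers": 0.8}]'

```text
t: 12.05
position: [463.3, -1.2, 159.9]
tcp_rot: [0.002, -0.105, 0.994, -0.0]
force: [-0.4, 0.6, -2.6]
grip_width: 0.477
```

Run:
```python
from h import *
c=snap('wrist','w7.png');P,T,s=tool(c);print(s['position'],s['grip_width'],s['force'])
m=(abs(T[...,1])<26)&(abs(T[...,0])<40)&(T[...,2]<60)&(T[...,2]>-14); Q=T[m]
for a in range(-14,12,2):
  q=Q[(Q[:,2]>=a)&(Q[:,2]<a+2)]
  if len(q):print(a,len(q),q.min(0).round(1),q.max(0).round(1))
```

```text
[462.60337608   5.82280377 159.37733683] 0.4749139568214465 [-0.35167054  5.01343163 -2.04203148]
-14 68 [-11.9  12.1 -14. ] [ 11.3  19.2 -12. ]
-12 157 [-14.4 -26.  -12. ] [ 23.8  25.7 -10. ]
-10 2253 [-17.2 -26.  -10. ] [24.  25.4 -8. ]
-8 650 [-17.5 -25.7  -8. ] [24.4 25.8 -6. ]
-6 380 [-12.5 -25.9  -6. ] [24.4 25.6 -4. ]
-4 372 [-12.2 -25.7  -4. ] [24.2 25.8 -2. ]
-2 327 [-12.2 -25.9  -2. ] [24.4 25.8 -0. ]
0 333 [-12.7 -25.7   0. ] [24.3 25.3  2. ]
2 326 [-12.8 -25.6   2. ] [24.4 25.6  4. ]
4 314 [-12.3 -25.9   4. ] [24.2 25.9  6. ]
6 305 [-12.7 -25.5   6. ] [24.  25.6  8. ]
8 271 [-12.7 -25.8   8. ] [24.3 25.7 10. ]
10 291 [-12.4 -25.   10. ] [24.3 24.4 12. ]
```

View pics/w7.png

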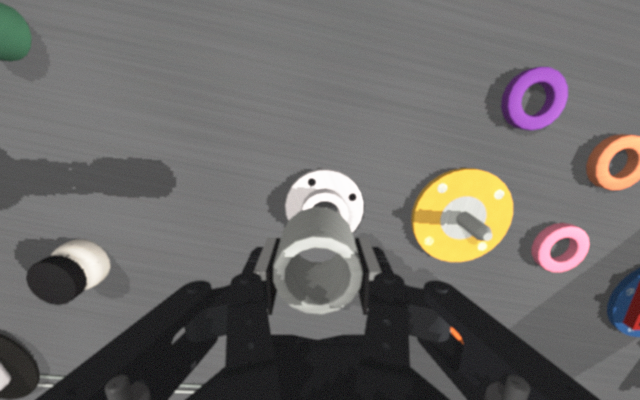

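Request:
carry_out --rows '[{"ax": 0, "ay": 0, "az": 0, "dx": 0.6, "dy": 6, "dz": 0, "fingers": 0.8}, {"ax": 0, "ay": 0, "az": 0, "dx": 1.5, "dy": 12, "dz": 0, "fingers": 0.8}, {"ax": 0, "ay": 0, "az": 0, "dx": 2.4, "dy": 18, "dz": 0, "fingers": 0.8}, {"ax": 0, "ay": 0, "az": 0, "dx": 3.3, "dy": 24, "dz": 0, "fingers": 0.8}, {"ax": 0, "ay": 0, "az": 0, "dx": 4.2, "dy": 30, "dz": 0, "fingers": 0.8}]'

```text
t: 12.72
position: [504.8, 299.3, 159.0]
tcp_rot: [0.001, -0.106, 0.994, -0.0]
force: [2.0, -0.7, -1.6]
grip_width: 0.481
```

Request:
carry_out --rows '[{"ax": 0, "ay": 0, "az": 0, "dx": 0.6, "dy": 6, "dz": 0, "fingers": 0.8}, {"ax": 0, "ay": 0, "az": 0, "dx": 1.2, "dy": 12, "dz": 0, "fingers": 0.8}, {"ax": 0, "ay": 0, "az": 0, "dx": 1.2, "dy": 12, "dz": 0, "fingers": 0.8}, {"ax": 0, "ay": 0, "az": 0, "dx": 1.2, "dy": 12, "dz": -2, "fingers": 0.8}, {"ax": 0, "ay": 0, "az": 0, "dx": 1.2, "dy": 12, "dz": -3, "fingers": 0.8}]'

```text
t: 13.35
position: [515.3, 415.2, 125.7]
tcp_rot: [-0.002, -0.105, 0.994, -0.001]
force: [-0.4, -0.5, -2.4]
grip_width: 0.479
```

Request:
carry_out --rows '[{"ax": 0, "ay": 0, "az": 0, "dx": 0, "dy": 0, "dz": 0, "fingers": 0.8}, {"ax": 0, "ay": 0, "az": 0, "dx": 0, "dy": 0, "dz": 0, "fingers": 0.8}]'

```text
t: 13.6
position: [516.8, 416.6, 127.9]
tcp_rot: [-0.0, -0.105, 0.994, -0.0]
force: [0.5, -0.2, -1.9]
grip_width: 0.479
```

```bash
cat >> h.py <<'E'
def held(c,P,T,lo,hi):
    m=(abs(T[...,1])<30)&(abs(T[...,0])<45)&(T[...,2]<hi)&(T[...,2]>lo)&(c['img'].max(-1)>70)
    n,l,st,_=cv2.connectedComponentsWithStats(m.astype(np.uint8)); k=1+np.argmax(st[1:,4]); m=l==k
    Q=T[m];print('held',m.sum(),Q.min(0).round(1),Q.max(0).round(1)); ce,r=cv2.minEnclosingCircle(Q[:,:2].astype(np.float32));print('circle tool',np.round(ce,1),r, 'median z',np.median(Q[:,2]))
    ce,r=cv2.minEnclosingCircle(P[m][:,:2].astype(np.float32));print('world',np.round(ce,1),r)
E
python3 - <<'E'
from h import *
c=snap('wrist','w8.png');P,T,s=tool(c);print(s['position'],s['grip_width'],s['force'])
held(c,P,T,-12,-7)
m=(np.hypot(P[...,0]-514.5,P[...,1]-422)<30)&(P[...,2]<58)&(P[...,2]>30);print(m.sum(),P[m].mean(0) if m.any() else '')
d=snap('top','t8.png');print(env.sense()['position'])
print(*topface(cloud(d),'plate',(514,423),tol=25))
E
```

```text
[517.01037276 416.99976229 128.28295074] 0.4757462754985657 [-0.31418435  0.29899919 -0.84787524]
held 2389 [-17.3 -21.8  -9.8] [23.7 19.2 -7. ]
circle tool [ 3.1 -1.5] 20.743728637695312 median z -7.951905886718495
world [514.2 414.9] 20.744083404541016
142 [511.02674957 424.07556932  39.75757402]
[517.12940447 417.25734385 128.52170266]
plate 1355 z 6.6 bbc [514.4 423. ] size [125. 125.] circ [514. 423.] 63.0 mean [505.8 413.9] rect 29.4 [120. 126.]
```

View pics/w8.png

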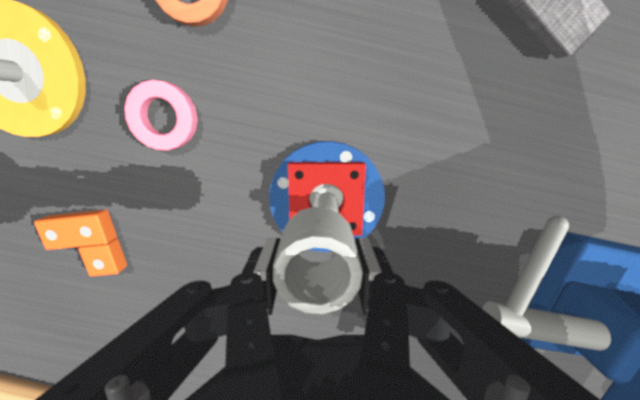

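Request:
carry_out --rows '[{"ax": 0, "ay": 0, "az": 0, "dx": 0.1, "dy": 0.65, "dz": 0, "fingers": 0.8}, {"ax": 0, "ay": 0, "az": 0, "dx": 0.1, "dy": 0.65, "dz": -2, "fingers": 0.8}, {"ax": 0, "ay": 0, "az": 0, "dx": 0.1, "dy": 0.65, "dz": -4, "fingers": 0.8}, {"ax": 0, "ay": 0, "az": 0, "dx": 0.1, "dy": 0.65, "dz": -4, "fingers": 0.8}]'

```text
t: 14.2
position: [515.0, 422.3, 83.9]
tcp_rot: [-0.003, -0.106, 0.994, -0.002]
force: [-0.0, 0.3, -2.0]
grip_width: 0.476
```

Run:
```python
from h import *
c=snap('wrist','w9.png');P,T,s=tool(c);print(s['position'],s['grip_width'],s['force'])
held(c,P,T,-12,-7)
d=snap('side','s9.png');cv2.imwrite('pics/s9c.png',cv2.resize(d['img'][110:190,200:310],(770,560),interpolation=cv2.INTER_CUBIC))
```

```text
[515.97242937 422.96993173  85.32315219] 0.4783580630839916 [ 0.41546616  0.19822086 -1.63210032]
held 802 [-10.5 -21.8  -9.2] [23.7 18.4 -7. ]
circle tool [ 4.2 -1.8] 20.238855361938477 median z -7.397272210556046
world [512.3 420.3] 20.238861083984375
```

View pics/w9.png

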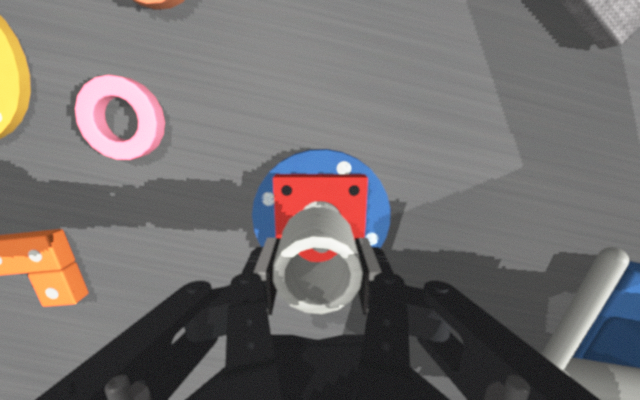

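View pics/s9c.png

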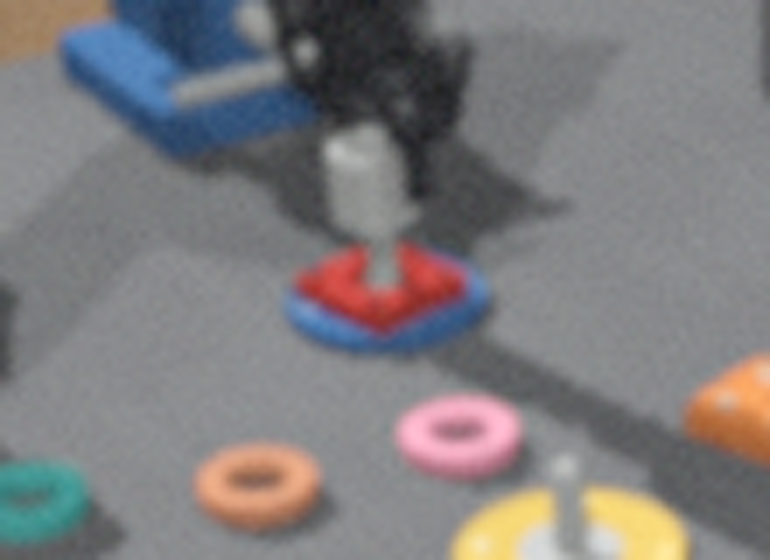

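Request:
carry_out --rows '[{"ax": 0, "ay": 0, "az": 0, "dx": 0, "dy": 0, "dz": 0, "fingers": 0.8}, {"ax": 0, "ay": 0, "az": 0, "dx": 0, "dy": 0, "dz": 0, "fingers": 0.8}]'

```text
t: 14.55
position: [518.2, 424.4, 88.7]
tcp_rot: [0.001, -0.106, 0.994, 0.0]
force: [-0.5, 0.8, -1.4]
grip_width: 0.475
```

Run:
```python
from h import *
c=env.camera('wrist');P,T,s=tool(c);print(s['position'])
held(c,P,T,-13,-6)
d=env.camera('side');P=cloud(d)
for p in w2pix(d,[[515,423,25],[515,423,53],[515,423,57],[515,423,97]]): print(p)
for lo,hi in((25,50),(58,95)):
  m=(np.hypot(P[...,0]-515,P[...,1]-422)<26)&(P[...,2]>lo)&(P[...,2]<hi)&(d['img'].max(-1)>110)&(np.ptp(d['img'],axis=-1)<40)
  v,u=np.nonzero(m);print(len(u),np.c_[u,v].tolist() if len(u)<40 else '', P[m].mean(0).round(1))
  for r in np.unique(v): print(r,u[v==r].min(),u[v==r].max(),P[m][v==r].mean(0).round(1))
```

```text
[518.10710602 424.29646194  88.62008361]
held 2878 [-18.7 -21.5 -10.5] [23.3 19.7 -6. ]
circle tool [ 2.3 -1. ] 21.175994873046875 median z -8.303576240070662
world [516.  422.9] 21.175825119018555
[253.80605157 147.27265725]
[253.24018229 140.27432761]
[253.15857111 139.26378737]
[252.33164536 129.00697262]
24 [[252, 142], [253, 142], [254, 142], [255, 142], [252, 143], [253, 143], [254, 143], [255, 143], [252, 144], [253, 144], [254, 144], [255, 144], [252, 145], [253, 145], [254, 145], [255, 145], [253, 146], [254, 146], [255, 146], [256, 146], [253, 147], [254, 147], [255, 147], [253, 148]] [514.5 421.1  36.9]
142 252 255 [514.7 421.5  46.8]
143 252 255 [512.6 417.9  44.9]
144 252 255 [514.1 421.5  39. ]
145 252 255 [514.8 423.6  34. ]
146 253 256 [517.9 422.3  29.6]
147 253 255 [514.7 420.6  27.2]
148 253 253 [508.5 417.   26.4]
122  [507.1 415.6  79.2]
128 248 253 [517.8 442.5  93. ]
129 247 254 [518.  438.1  90.7]
130 248 254 [515.9 435.9  88.1]
131 247 254 [511.9 432.4  86.6]
132 247 256 [504.  409.4  93.5]
133 247 256 [504.  410.1  89.4]
134 247 256 [503.  408.8  86.3]
135 247 256 [502.2 410.8  81.9]
136 247 257 [504.5 409.   78.1]
137 247 257 [504.1 408.9  74.4]
138 247 258 [505.3 410.6  69.5]
139 248 258 [507.8 409.7  65.3]
140 248 257 [505.7 410.2  61.7]
141 251 255 [505.3 406.   59.6]
```

Request:
carry_out --rows '[{"ax": 0, "ay": 0, "az": 0, "dx": -0.1, "dy": 0, "dz": -1.5, "fingers": 0.8}, {"ax": 0, "ay": 0, "az": 0, "dx": -0.1, "dy": 0, "dz": -3, "fingers": 0.8}, {"ax": 0, "ay": 0, "az": 0, "dx": -0.1, "dy": 0, "dz": -3.8, "fingers": 0.8}, {"ax": 0, "ay": 0, "az": 0, "dx": -0.1, "dy": 0, "dz": -3.8, "fingers": 0.8}, {"ax": 0, "ay": 0, "az": 0, "dx": -0.1, "dy": 0, "dz": -3.8, "fingers": 0.8}]'

```text
t: 15.28
position: [515.8, 423.5, 50.6]
tcp_rot: [-0.001, -0.106, 0.994, -0.001]
force: [-4.3, -1.5, 8.4]
grip_width: 0.479
```

Run:
```python
from h import *
c=snap('wrist','w10.png');P,T,s=tool(c);print(s['position'],s['force'])
held(c,P,T,-13,-6)
m=(np.hypot(P[...,0]-514.5,P[...,1]-422)<12)&(P[...,2]<58)&(P[...,2]>35);print(m.sum(),P[m].mean(0))
```

```text
[515.73377771 423.51160731  50.56823684] [-4.5887346  -2.01008192  8.22672135]
held 2869 [-18.3 -21.6 -10.6] [23.7 19.7 -6. ]
circle tool [ 2.6 -1. ] 21.148258209228516 median z -8.259745864884652
world [513.4 422. ] 21.148120880126953
893 [513.9198326  423.60109029  46.79176462]
```

View pics/w10.png

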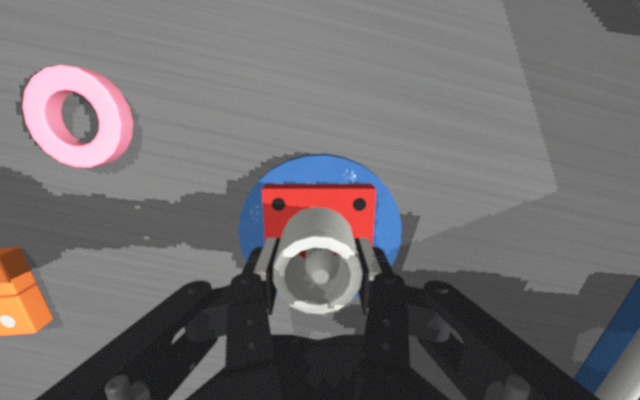

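Request:
carry_out --rows '[{"ax": 0, "ay": 0, "az": 0, "dx": 0, "dy": 0, "dz": 0, "fingers": 0.4}, {"ax": 0, "ay": 0, "az": 0, "dx": 0, "dy": 0, "dz": 0, "fingers": 0.25}, {"ax": 0, "ay": 0, "az": 0, "dx": 0, "dy": 0, "dz": 0.5, "fingers": 0.2}, {"ax": 0, "ay": 0, "az": 0, "dx": 0, "dy": 0, "dz": 5, "fingers": 0.2}, {"ax": 0, "ay": 0, "az": 0, "dx": 0, "dy": 0, "dz": 10, "fingers": 0.2}]'

```text
t: 15.95
position: [515.9, 423.5, 149.8]
tcp_rot: [-0.001, -0.106, 0.994, -0.001]
force: [1.2, -0.1, 0.7]
grip_width: 0.799
```

Request:
carry_out --rows '[{"ax": 0, "ay": 0, "az": 0, "dx": -3, "dy": -3, "dz": 0, "fingers": 0.2}, {"ax": 0, "ay": 0, "az": 0, "dx": -6, "dy": -6, "dz": 0, "fingers": 0.2}, {"ax": 0, "ay": 0, "az": 0, "dx": -10, "dy": -10, "dz": 0, "fingers": 0.2}, {"ax": 0, "ay": 0, "az": 0, "dx": -12.5, "dy": -12.5, "dz": 0, "fingers": 0.2}, {"ax": 0, "ay": 0, "az": 0, "dx": -12.5, "dy": -12.5, "dz": 0, "fingers": 0.2}]'

```text
t: 16.58
position: [389.2, 297.2, 149.6]
tcp_rot: [-0.001, -0.106, 0.994, -0.0]
force: [-0.2, 0.2, 0.5]
grip_width: 0.802
```

Run:
```python
from h import *
c=snap('wrist','w11.png');P,T,s=tool(c);print(s['position'],s['force'],s['t'])
print(*topface(P,'ring',(373,287),tol=4))
for n in('top','side','wrist'):
  c=env.camera(n);P=cloud(c)
  m=(np.hypot(P[...,0]-515,P[...,1]-423)<32)&(abs(P[...,2]-59)<4)
  if m.sum()>5:print(n,m.sum(),cv2.minEnclosingCircle(P[m][:,:2].astype(np.float32)),np.median(P[m][:,2]))
  h=cv2.cvtColor(c['img'],cv2.COLOR_BGR2HSV);m=((h[...,0]<8)|(h[...,0]>172))&(h[...,1]>150)&(np.hypot(P[...,0]-515,P[...,1]-423)<60)&(P[...,2]>15)&(P[...,2]<25)
  if m.sum()>5:print('plate',cv2.minAreaRect(P[m][:,:2].astype(np.float32)),np.median(P[m][:,2]))
```

```text
[391.19525663 298.62452894 150.14831832] [0.9938148  0.03053581 0.43625846] 16.625
ring 1897 z 11.0 bbc [374.2 288.7] size [55. 55.] circ [374.2 288.9] 27.7 mean [373.3 288.6] rect 52.0 [55. 54.]
top 62 ((513.6114501953125, 419.80560302734375), 20.76064682006836) 57.932382945148746
plate ((517.275146484375, 404.87554931640625), (61.872947692871094, 30.196712493896484), 14.935198783874512) 18.78733009735218
side 37 ((510.4667663574219, 421.73541259765625), 21.94816017150879) 58.38493299069582
plate ((507.15234375, 414.974853515625), (57.35966110229492, 58.41472625732422), 28.644737243652344) 17.943069582705114
wrist 10 ((510.5191345214844, 440.0890197753906), 6.245443344116211) 59.06481047801651
plate ((519.3854370117188, 398.3610534667969), (65.02154541015625, 15.742701530456543), 11.652929306030273) 19.158132729409207
```

View pics/w11.png

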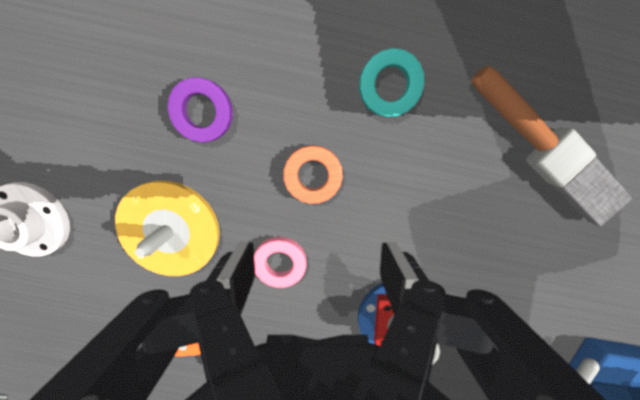

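Request:
carry_out --rows '[{"ax": 0, "ay": 0, "az": 0, "dx": -1.7, "dy": -0.9, "dz": -3, "fingers": 0.2}, {"ax": 0, "ay": 0, "az": 0, "dx": -1.7, "dy": -0.9, "dz": -8, "fingers": 0.2}, {"ax": 0, "ay": 0, "az": 0, "dx": -1.7, "dy": -0.9, "dz": -12, "fingers": 0.2}, {"ax": 0, "ay": 0, "az": 0, "dx": -1.7, "dy": -0.9, "dz": -12.9, "fingers": 0.2}, {"ax": 0, "ay": 0, "az": 0, "dx": -1.7, "dy": -0.9, "dz": -12.9, "fingers": 0.2}]'

```text
t: 17.4
position: [375.3, 290.6, 20.9]
tcp_rot: [-0.0, -0.106, 0.994, -0.0]
force: [0.1, 0.5, 0.1]
grip_width: 0.805
```

Request:
carry_out --rows '[{"ax": 0, "ay": 0, "az": 0, "dx": 0, "dy": 0, "dz": 0, "fingers": 0.3}, {"ax": 0, "ay": 0, "az": 0, "dx": 0, "dy": 0, "dz": 0, "fingers": 0.7}, {"ax": 0, "ay": 0, "az": 0, "dx": 0, "dy": 0, "dz": 0, "fingers": 0.7}, {"ax": 0, "ay": 0, "az": 0, "dx": 0, "dy": 0, "dz": 0, "fingers": 0.7}]'

```text
t: 17.9
position: [376.6, 291.0, 23.4]
tcp_rot: [0.002, -0.106, 0.994, 0.001]
force: [-1.1, 0.0, 6.6]
grip_width: 0.616
```

Request:
carry_out --rows '[{"ax": 0, "ay": 0, "az": 0, "dx": 0, "dy": 0, "dz": 2, "fingers": 0.7}, {"ax": 0, "ay": 0, "az": 0, "dx": 0, "dy": 0, "dz": 6, "fingers": 0.7}, {"ax": 0, "ay": 0, "az": 0, "dx": 0, "dy": 0, "dz": 11, "fingers": 0.7}, {"ax": 0, "ay": 0, "az": 0, "dx": 0, "dy": 0, "dz": 13, "fingers": 0.7}, {"ax": 0, "ay": 0, "az": 0, "dx": 0, "dy": 0, "dz": 13, "fingers": 0.7}]'

```text
t: 18.52
position: [376.5, 291.1, 153.8]
tcp_rot: [0.003, -0.106, 0.994, 0.001]
force: [0.9, 0.5, -3.6]
grip_width: 0.615
```

Request:
carry_out --rows '[{"ax": 0, "ay": 0, "az": 0, "dx": 3, "dy": 3, "dz": 0, "fingers": 0.7}, {"ax": 0, "ay": 0, "az": 0, "dx": 7, "dy": 7, "dz": 0, "fingers": 0.7}, {"ax": 0, "ay": 0, "az": 0, "dx": 11, "dy": 11, "dz": 0, "fingers": 0.7}, {"ax": 0, "ay": 0, "az": 0, "dx": 13.8, "dy": 13, "dz": 0, "fingers": 0.7}, {"ax": 0, "ay": 0, "az": 0, "dx": 13.8, "dy": 13, "dz": 0, "fingers": 0.7}]'

```text
t: 19.15
position: [514.0, 421.0, 148.8]
tcp_rot: [-0.0, -0.106, 0.994, -0.0]
force: [0.1, 0.2, -2.2]
grip_width: 0.611
```

Request:
carry_out --rows '[{"ax": 0, "ay": 0, "az": 0, "dx": 0, "dy": 0, "dz": 0, "fingers": 0.7}, {"ax": 0, "ay": 0, "az": 0, "dx": 0, "dy": 0, "dz": 0, "fingers": 0.7}]'

```text
t: 19.4
position: [511.2, 419.0, 150.0]
tcp_rot: [-0.001, -0.106, 0.994, -0.001]
force: [0.3, -0.4, -2.4]
grip_width: 0.615
```

Run:
```python
from h import *
c=snap('wrist','w12.png');P,T,s=tool(c);print(s['position'],s['force'],s['grip_width'])
held(c,P,T,-5,12)
m=(np.hypot(P[...,0]-513,P[...,1]-423)<32)&(abs(P[...,2]-59)<4);print(m.sum(),cv2.minEnclosingCircle(P[m][:,:2].astype(np.float32)) if m.any() else 0)
```

```text
[511.42124424 419.14445502 150.41946967] [ 0.67208697 -0.13531643 -2.03038657] 0.6159294938265434
held 116 [ 9.4 26.6 -4.9] [11.1 30.  11.9]
circle tool [10.5 28.3] 1.6984905004501343 median z 2.6092782864057256
world [495.2 444.6] 1.6977413892745972
542 ((513.4443969726562, 422.5218811035156), 20.832406997680664)
```

View pics/w12.png

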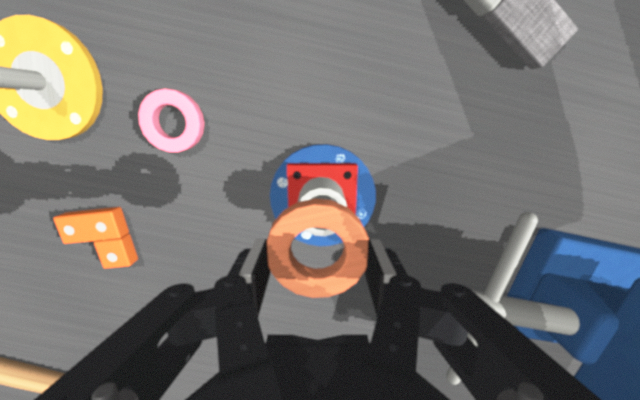

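```bash
cat >> h.py <<'E'
def ringheld(c,P,T):
    h=cv2.cvtColor(c['img'],cv2.COLOR_BGR2HSV);m=(h[...,0]>4)&(h[...,0]<18)&(h[...,1]>90)&(abs(T[...,0])<45)&(abs(T[...,1])<34)&(T[...,2]<30)&(T[...,2]>-15)
    Q=T[m];z=np.median(Q[:,2]);k=Q[:,2]<z+3;A=np.c_[Q[k][:,:2],np.ones(k.sum())]
    pl=np.linalg.lstsq(A,Q[k][:,2],rcond=None)[0]
    print('ring n',m.sum(),'z',z,'plane',pl.round(3),'tool',cv2.minEnclosingCircle(Q[k][:,:2].astype(np.float32)),'world',cv2.minEnclosingCircle(P[m][k][:,:2].astype(np.float32)))
E
python3 - <<'E'
from h import *
c=env.camera('wrist');P,T,s=tool(c);print(s['position']);ringheld(c,P,T)
m=(np.hypot(P[...,0]-513,P[...,1]-423)<32)&(abs(P[...,2]-59)<4);print(m.sum(),cv2.minEnclosingCircle(P[m][:,:2].astype(np.float32)) if m.any() else 0)
E
```

```text
[511.67449619 419.34092367 150.71414384]
ring n 6265 z 12.84053917795483 plane [-1.0000e-03  0.0000e+00  1.2811e+01] tool ((3.043851137161255, -0.7284157872200012), 28.36746597290039) world ((508.8424072265625, 417.9807434082031), 28.366973876953125)
542 ((513.4950561523438, 422.42669677734375), 20.937063217163086)
```

Request:
carry_out --rows '[{"ax": 0, "ay": 0, "az": 0, "dx": 0.45, "dy": 0.45, "dz": -1.5, "fingers": 0.7}, {"ax": 0, "ay": 0, "az": 0, "dx": 0.45, "dy": 0.45, "dz": -3.5, "fingers": 0.7}, {"ax": 0, "ay": 0, "az": 0, "dx": 0.45, "dy": 0.45, "dz": -5.5, "fingers": 0.7}, {"ax": 0, "ay": 0, "az": 0, "dx": 0.45, "dy": 0.45, "dz": -5.5, "fingers": 0.7}, {"ax": 0, "ay": 0, "az": 0, "dx": 0.45, "dy": 0.45, "dz": -5.5, "fingers": 0.7}]'

```text
t: 20.12
position: [517.1, 424.5, 95.5]
tcp_rot: [-0.0, -0.106, 0.994, -0.0]
force: [0.5, 1.0, -0.8]
grip_width: 0.617
```

Request:
carry_out --rows '[{"ax": 0, "ay": 0, "az": 0, "dx": 0, "dy": 0, "dz": 0, "fingers": 0.7}, {"ax": 0, "ay": 0, "az": 0, "dx": 0, "dy": 0, "dz": 0, "fingers": 0.7}]'

```text
t: 20.38
position: [517.7, 424.9, 96.8]
tcp_rot: [0.001, -0.106, 0.994, 0.0]
force: [0.4, -0.1, -2.5]
grip_width: 0.614
```

Run:
```python
from h import *
c=snap('wrist','w13.png');P,T,s=tool(c);print(s['position'],s['force']);ringheld(c,P,T)
m=(np.hypot(P[...,0]-513,P[...,1]-423)<32)&(abs(P[...,2]-59)<4);print(m.sum(),cv2.minEnclosingCircle(P[m][:,:2].astype(np.float32)) if m.any() else 0)
d=snap('side','s13.png');cv2.imwrite('pics/s13c.png',cv2.resize(d['img'][110:190,200:310],(770,560),interpolation=cv2.INTER_CUBIC))
```

```text
[517.58307251 424.83427989  96.6869799 ] [ 0.1754609  -0.01811747 -2.21829919]
ring n 6267 z 12.408652922087372 plane [1.0000e-03 0.0000e+00 1.2382e+01] tool ((2.659808874130249, -0.801408052444458), 28.236907958984375) world ((515.1697387695312, 423.50177001953125), 28.236248016357422)
646 ((513.7279663085938, 421.859375), 20.955642700195312)
```

View pics/w13.png

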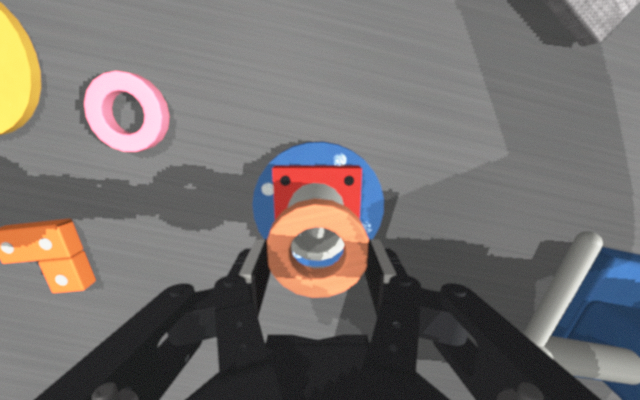

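View pics/s13c.png

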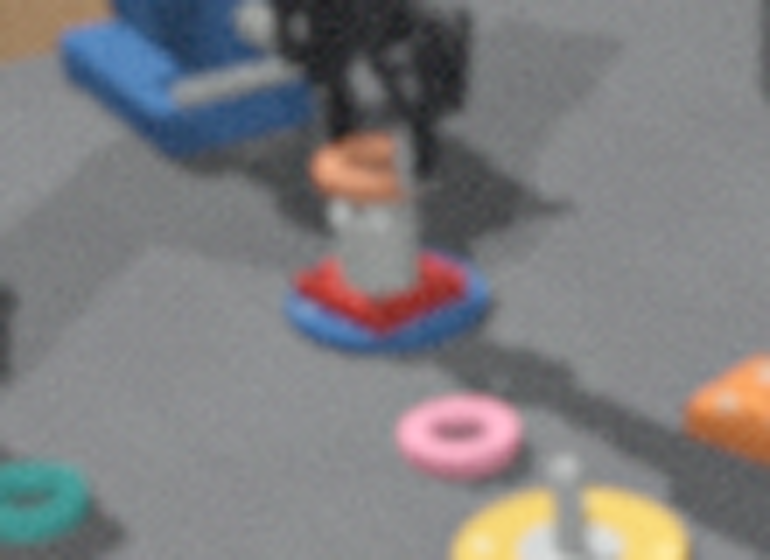

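Request:
carry_out --rows '[{"ax": 0, "ay": 0, "az": 0, "dx": -0.15, "dy": -0.15, "dz": -0.5, "fingers": 0.7}, {"ax": 0, "ay": 0, "az": 0, "dx": -0.15, "dy": -0.15, "dz": -1, "fingers": 0.7}, {"ax": 0, "ay": 0, "az": 0, "dx": -0.15, "dy": -0.15, "dz": -1, "fingers": 0.7}, {"ax": 0, "ay": 0, "az": 0, "dx": -0.15, "dy": -0.15, "dz": -1, "fingers": 0.7}]'

```text
t: 20.98
position: [515.6, 423.0, 85.7]
tcp_rot: [-0.0, -0.106, 0.994, -0.0]
force: [-0.1, -0.6, -3.0]
grip_width: 0.613
```

Run:
```python
from h import *
c=snap('wrist','w14.png');P,T,s=tool(c);print(s['position'],s['force']);ringheld(c,P,T)
m=(np.hypot(P[...,0]-513,P[...,1]-423)<26)&(abs(P[...,2]-58)<5);m&=(np.ptp(c['img'],axis=-1)<40);print(m.sum(),cv2.minEnclosingCircle(P[m][:,:2].astype(np.float32)) if m.any() else 0)
```

```text
[515.69843919 423.04976155  85.85744465] [-0.0877023   0.51478524 -1.31333914]
ring n 6311 z 12.759380896869551 plane [-0.    -0.    12.721] tool ((2.9144811630249023, -0.9817391037940979), 28.24772071838379) world ((513.0579223632812, 421.476318359375), 28.24775505065918)
433 ((516.4349975585938, 422.4291687011719), 15.191152572631836)
```

View pics/w14.png

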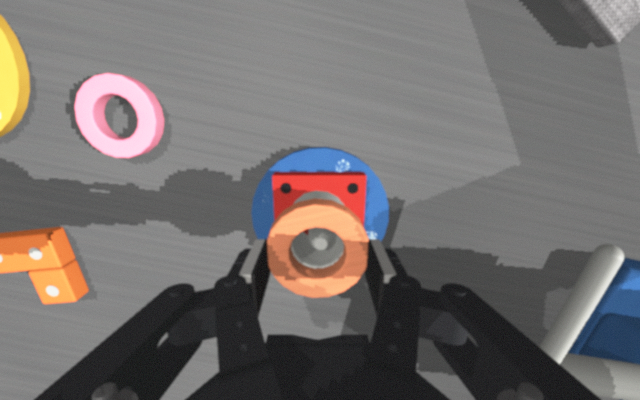

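Request:
carry_out --rows '[{"ax": 0, "ay": 0, "az": 0, "dx": 0.05, "dy": 0.05, "dz": -0.1, "fingers": 0.7}, {"ax": 0, "ay": 0, "az": 0, "dx": 0.05, "dy": 0.05, "dz": -0.2, "fingers": 0.7}, {"ax": 0, "ay": 0, "az": 0, "dx": 0.05, "dy": 0.05, "dz": -0.2, "fingers": 0.7}]'

```text
t: 21.4
position: [516.1, 423.5, 83.7]
tcp_rot: [-0.0, -0.106, 0.994, -0.0]
force: [-1.0, -1.3, -2.3]
grip_width: 0.613
```

Request:
carry_out --rows '[{"ax": 0, "ay": 0, "az": 0, "dx": 0, "dy": 0, "dz": -0.1, "fingers": 0.7}, {"ax": 0, "ay": 0, "az": 0, "dx": 0, "dy": 0, "dz": -0.1, "fingers": 0.7}, {"ax": 0, "ay": 0, "az": 0, "dx": 0, "dy": 0, "dz": -0.1, "fingers": 0.7}]'

```text
t: 21.78
position: [516.2, 423.6, 83.4]
tcp_rot: [0.0, -0.106, 0.994, 0.0]
force: [-1.7, -1.0, 2.8]
grip_width: 0.612
```

Request:
carry_out --rows '[{"ax": 0, "ay": 0, "az": 0, "dx": 0, "dy": 0, "dz": 0, "fingers": 0.3}, {"ax": 0, "ay": 0, "az": 0, "dx": 0, "dy": 0, "dz": 0, "fingers": 0.15}, {"ax": 0, "ay": 0, "az": 0, "dx": 0, "dy": 0, "dz": 0.2, "fingers": 0.1}, {"ax": 0, "ay": 0, "az": 0, "dx": 0, "dy": 0, "dz": 3, "fingers": 0.1}, {"ax": 0, "ay": 0, "az": 0, "dx": 0, "dy": 0, "dz": 8, "fingers": 0.1}]'

```text
t: 22.4
position: [514.5, 422.4, 161.0]
tcp_rot: [-0.003, -0.106, 0.994, -0.001]
force: [0.5, 0.7, 0.6]
grip_width: 0.897
```

Request:
carry_out --rows '[{"ax": 0, "ay": 0, "az": 0, "dx": -1, "dy": -6, "dz": 0, "fingers": 0.25}, {"ax": 0, "ay": 0, "az": 0, "dx": -2, "dy": -12, "dz": 0, "fingers": 0.25}, {"ax": 0, "ay": 0, "az": 0, "dx": -3, "dy": -18, "dz": 0, "fingers": 0.25}, {"ax": 0, "ay": 0, "az": 0, "dx": -4, "dy": -24, "dz": 0, "fingers": 0.25}, {"ax": 0, "ay": 0, "az": 0, "dx": -5, "dy": -30, "dz": 0, "fingers": 0.25}]'

```text
t: 23.02
position: [465.9, 121.8, 163.2]
tcp_rot: [0.001, -0.106, 0.994, -0.0]
force: [0.7, -1.6, -0.7]
grip_width: 0.748
```

Run:
```python
from h import *
for n in('top','side'):
  c=snap(n,n+'15.png');P=cloud(c)
  m=(np.hypot(P[...,0]-514,P[...,1]-423)<45)&(abs(P[...,2]-71)<5)
  if m.sum()>5:
    Q=P[m];print(n,m.sum(),cv2.minEnclosingCircle(Q[:,:2].astype(np.float32)),np.median(Q[:,2]),np.linalg.lstsq(np.c_[Q[:,:2],np.ones(len(Q))],Q[:,2],rcond=None)[0])
  if n=='side': cv2.imwrite('pics/s15c.png',cv2.resize(c['img'][110:190,200:310],(770,560),interpolation=cv2.INTER_CUBIC))
```

```text
top 257 ((513.1135864257812, 421.2208557128906), 27.821523666381836) 70.45957448451675 [ 4.23545930e-03 -6.76132857e-03  7.11066190e+01]
side 75 ((511.12567138671875, 419.0587158203125), 29.219497680664062) 69.72303293118956 [ 1.53344807e-03 -3.85316664e-02  8.48918952e+01]
```

View pics/s15c.png

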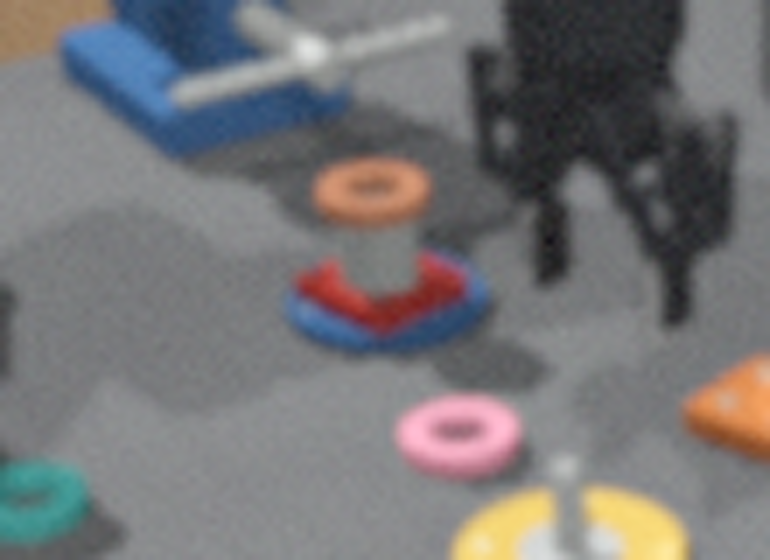

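Request:
carry_out --rows '[{"ax": 0, "ay": 0, "az": 0, "dx": -1, "dy": -6, "dz": 0, "fingers": 0.25}, {"ax": 0, "ay": 0, "az": 0, "dx": -2, "dy": -12, "dz": 0, "fingers": 0.25}, {"ax": 0, "ay": 0, "az": 0, "dx": -3, "dy": -18, "dz": 0, "fingers": 0.25}, {"ax": 0, "ay": 0, "az": 0, "dx": -4, "dy": -24, "dz": 0, "fingers": 0.25}, {"ax": 0, "ay": 0, "az": 0, "dx": -5.5, "dy": -30, "dz": 0, "fingers": 0.25}]'

```text
t: 23.75
position: [411.6, -178.4, 163.5]
tcp_rot: [0.001, -0.106, 0.994, -0.001]
force: [1.8, 0.4, -0.0]
grip_width: 0.747
```

Request:
carry_out --rows '[{"ax": 0, "ay": 0, "az": 0, "dx": -1, "dy": -6, "dz": 0, "fingers": 0.25}, {"ax": 0, "ay": 0, "az": 0, "dx": -1.5, "dy": -10, "dz": 0, "fingers": 0.25}, {"ax": 0, "ay": 0, "az": 0, "dx": -1.5, "dy": -10, "dz": 0, "fingers": 0.25}, {"ax": 0, "ay": 0, "az": 0, "dx": -1.5, "dy": -10, "dz": 0, "fingers": 0.25}]'

```text
t: 24.25
position: [396.2, -275.9, 162.7]
tcp_rot: [-0.0, -0.106, 0.994, 0.0]
force: [-0.0, -1.0, 0.5]
grip_width: 0.751
```

Run:
```python
from h import *
c=snap('wrist','w16.png');P,T,s=tool(c);print(s['position'],s['grip_width'],s['t'],s['joint_positions'],*topface(P,'sleeve',(381,-309)))
```

```text
[ 396.19597803 -275.37946343  162.65753308] 0.7524491831135732 24.3 [-7.41745280e-01  9.44714491e-02 -4.49727380e-01  1.02750123e+00
  4.66898807e-04 -9.55010122e-01] sleeve 1277 z 28.9 bbc [ 381.8 -308.5] size [47. 47.] circ [ 382.  -308.7] 24.0 mean [ 381.  -308.7] rect 55.0 [47. 47.]
```

View pics/w16.png

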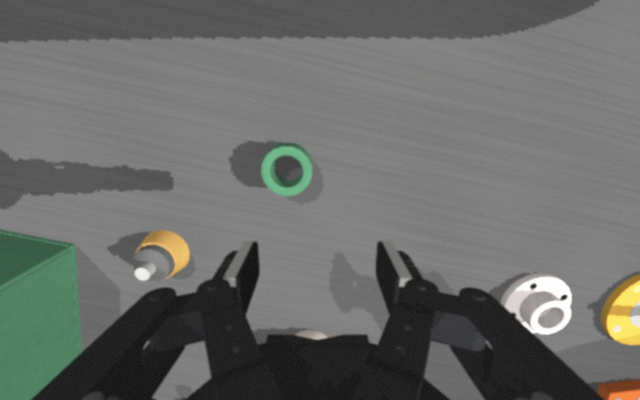

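Request:
carry_out --rows '[{"ax": 0, "ay": 0, "az": 0, "dx": -1.6, "dy": -3.2, "dz": -3, "fingers": 0.25}, {"ax": 0, "ay": 0, "az": 0, "dx": -1.6, "dy": -3.2, "dz": -8, "fingers": 0.25}, {"ax": 0, "ay": 0, "az": 0, "dx": -1.6, "dy": -3.2, "dz": -13, "fingers": 0.25}, {"ax": 0, "ay": 0, "az": 0, "dx": -1.6, "dy": -3.2, "dz": -13.7, "fingers": 0.25}, {"ax": 0, "ay": 0, "az": 0, "dx": -1.6, "dy": -3.2, "dz": -13.7, "fingers": 0.25}]'

```text
t: 24.92
position: [380.6, -307.8, 26.4]
tcp_rot: [-0.0, -0.107, 0.994, 0.0]
force: [1.2, 0.0, -0.1]
grip_width: 0.749
```

Request:
carry_out --rows '[{"ax": 0, "ay": 0, "az": 0, "dx": 0, "dy": 0, "dz": 0, "fingers": 0.25}, {"ax": 0, "ay": 0, "az": 0, "dx": 0, "dy": 0, "dz": 0, "fingers": 0.8}, {"ax": 0, "ay": 0, "az": 0, "dx": 0, "dy": 0, "dz": 0, "fingers": 0.8}, {"ax": 0, "ay": 0, "az": 0, "dx": 0, "dy": 0, "dz": 0, "fingers": 0.8}, {"ax": 0, "ay": 0, "az": 0, "dx": 0, "dy": 0, "dz": 0, "fingers": 0.8}]'

```text
t: 25.55
position: [381.6, -309.7, 28.1]
tcp_rot: [0.001, -0.106, 0.994, -0.001]
force: [-0.3, 2.3, 7.8]
grip_width: 0.534
```

Request:
carry_out --rows '[{"ax": 0, "ay": 0, "az": 0, "dx": 0, "dy": 0, "dz": 3, "fingers": 0.8}, {"ax": 0, "ay": 0, "az": 0, "dx": 0, "dy": 0, "dz": 8, "fingers": 0.8}, {"ax": 0, "ay": 0, "az": 0, "dx": 0, "dy": 1, "dz": 12.5, "fingers": 0.8}, {"ax": 0, "ay": 0, "az": 0, "dx": 1, "dy": 6, "dz": 12.5, "fingers": 0.8}, {"ax": 0, "ay": 0, "az": 0, "dx": 2, "dy": 12, "dz": 12.5, "fingers": 0.8}]'

```text
t: 26.18
position: [401.3, -188.5, 152.7]
tcp_rot: [0.002, -0.105, 0.995, -0.001]
force: [0.2, 0.5, -2.1]
grip_width: 0.537
```

Request:
carry_out --rows '[{"ax": 0, "ay": 0, "az": 0, "dx": 1, "dy": 6, "dz": 0, "fingers": 0.8}, {"ax": 0, "ay": 0, "az": 0, "dx": 2, "dy": 12, "dz": 0, "fingers": 0.8}, {"ax": 0, "ay": 0, "az": 0, "dx": 3, "dy": 18, "dz": 0, "fingers": 0.8}, {"ax": 0, "ay": 0, "az": 0, "dx": 4.5, "dy": 24, "dz": 0, "fingers": 0.8}, {"ax": 0, "ay": 0, "az": 0, "dx": 6, "dy": 30, "dz": 0, "fingers": 0.8}]'

```text
t: 26.8
position: [460.3, 113.5, 151.6]
tcp_rot: [0.001, -0.106, 0.994, -0.0]
force: [1.9, -0.2, -1.7]
grip_width: 0.531
```

Request:
carry_out --rows '[{"ax": 0, "ay": 0, "az": 0, "dx": 0.2, "dy": 3.5, "dz": 0, "fingers": 0.8}, {"ax": 0, "ay": 0, "az": 0, "dx": 0.2, "dy": 3.5, "dz": 0, "fingers": 0.8}, {"ax": 0, "ay": 0, "az": 0, "dx": 0.2, "dy": 3.5, "dz": -3, "fingers": 0.8}, {"ax": 0, "ay": 0, "az": 0, "dx": 0.2, "dy": 3.5, "dz": -3, "fingers": 0.8}, {"ax": 0, "ay": 0, "az": 0, "dx": 0.2, "dy": 3.5, "dz": -3, "fingers": 0.8}]'

```text
t: 27.42
position: [462.1, 145.8, 121.4]
tcp_rot: [0.0, -0.105, 0.994, -0.0]
force: [0.1, -0.5, -2.4]
grip_width: 0.533
```

```bash
cat >> h.py <<'E'
def fitheld(c,P,T,m,name):
    Q=T[m];z=np.percentile(Q[:,2],30);k=abs(Q[:,2]-z)<3
    print(name,m.sum(),'z',np.median(Q[k][:,2]),'tool',cv2.minEnclosingCircle(Q[k][:,:2].astype(np.float32)),'world',cv2.minEnclosingCircle(P[m][k][:,:2].astype(np.float32)))
E
python3 - <<'E'
from h import *
c=snap('wrist','w17.png');P,T,s=tool(c);print(s['position'],s['force'])
h=cv2.cvtColor(c['img'],cv2.COLOR_BGR2HSV);m=(h[...,0]>55)&(h[...,0]<90)&(h[...,1]>80)&(abs(T[...,0])<45)&(abs(T[...,1])<34)&(T[...,2]<30)&(T[...,2]>-20)
Q=T[m];print(np.histogram(Q[:,2],bins=12))
fitheld(c,P,T,m,'sleeve')
print(*fixture(c,P,'yellow'))
E
```

```text
[462.70792697 145.95623774 121.81585435] [ 0.75770713  0.24223798 -2.24566842]
(array([1045, 2779,  363,  354,  328,  316,  314,  272,  256,  232,  206,
         83]), array([-3.28254326, -0.73285749,  1.81682829,  4.36651407,  6.91619985,
        9.46588562, 12.0155714 , 14.56525718, 17.11494296, 19.66462873,
       22.21431451, 24.76400029, 27.31368607]))
sleeve 6548 z -0.34430200821301304 tool ((0.6532007455825806, -1.3772915601730347), 24.268510818481445) world ((462.3583984375, 144.4724884033203), 24.26902198791504)
yellow 6111 ell [463.2 153.4] [103. 104.] circ [463.1 153.4] 52.0 pin 98 [457.  153.3  37.4]
```

View pics/w17.png

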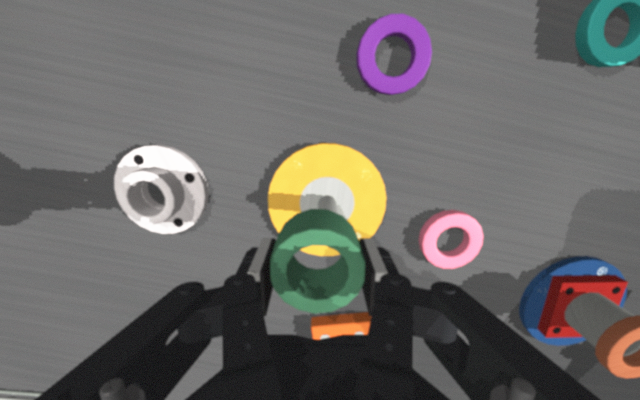

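Request:
carry_out --rows '[{"ax": 0, "ay": 0, "az": 0, "dx": 0.1, "dy": 0.9, "dz": 0, "fingers": 0.8}, {"ax": 0, "ay": 0, "az": 0, "dx": 0.1, "dy": 0.9, "dz": -3, "fingers": 0.8}, {"ax": 0, "ay": 0, "az": 0, "dx": 0.1, "dy": 0.9, "dz": -3, "fingers": 0.8}, {"ax": 0, "ay": 0, "az": 0, "dx": 0.1, "dy": 0.9, "dz": -3, "fingers": 0.8}]'

```text
t: 27.98
position: [463.6, 155.8, 91.6]
tcp_rot: [0.0, -0.106, 0.994, 0.0]
force: [0.1, 0.9, -2.0]
grip_width: 0.535
```

Run:
```python
from h import *
c=snap('wrist','w18.png');P,T,s=tool(c);print(s['position'],s['force'])
h=cv2.cvtColor(c['img'],cv2.COLOR_BGR2HSV);m=(h[...,0]>55)&(h[...,0]<90)&(h[...,1]>80)&(abs(T[...,0])<45)&(abs(T[...,1])<34)&(T[...,2]<30)&(T[...,2]>-20)
fitheld(c,P,T,m,'sleeve')
print(*fixture(c,P,'yellow'))
```

```text
[463.99730252 155.82574281  91.90944043] [ 0.02620217 -0.19487888 -1.97182718]
sleeve 6476 z -0.442632692239027 tool ((0.41220542788505554, -1.1349936723709106), 24.073413848876953) world ((463.8334045410156, 154.6293182373047), 24.074604034423828)
yellow 7754 ell [462.7 153.3] [102. 103.] circ [463.  153.2] 51.8 pin 0
```

View pics/w18.png

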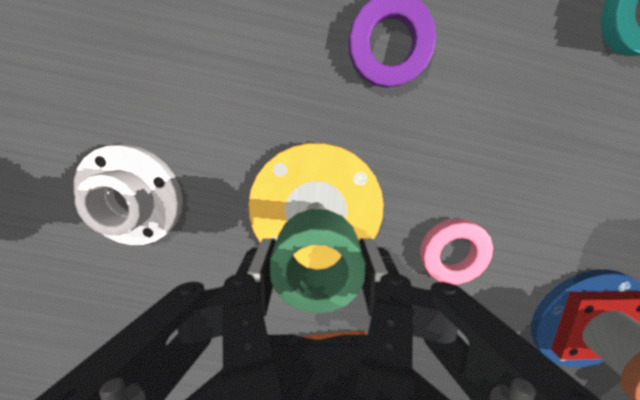

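Request:
carry_out --rows '[{"ax": 0, "ay": 0, "az": 0, "dx": -0.1, "dy": -0.1, "dz": -1, "fingers": 0.8}, {"ax": 0, "ay": 0, "az": 0, "dx": -0.1, "dy": -0.1, "dz": -3, "fingers": 0.8}, {"ax": 0, "ay": 0, "az": 0, "dx": -0.1, "dy": -0.1, "dz": -5, "fingers": 0.8}, {"ax": 0, "ay": 0, "az": 0, "dx": -0.1, "dy": -0.1, "dz": -5.2, "fingers": 0.8}, {"ax": 0, "ay": 0, "az": 0, "dx": -0.1, "dy": -0.1, "dz": -5.2, "fingers": 0.8}]'

```text
t: 28.65
position: [462.3, 154.5, 39.1]
tcp_rot: [0.0, -0.106, 0.994, -0.0]
force: [0.2, 1.1, -2.5]
grip_width: 0.539
```

Run:
```python
from h import *
c=snap('wrist','w19.png');P,T,s=tool(c);print(s['position'],s['force'])
h=cv2.cvtColor(c['img'],cv2.COLOR_BGR2HSV);m=(h[...,0]>55)&(h[...,0]<90)&(h[...,1]>80)&(abs(T[...,0])<45)&(abs(T[...,1])<34)&(T[...,2]<30)&(T[...,2]>-20)
fitheld(c,P,T,m,'sleeve'); print('sleeve top z',np.percentile(P[m][:,2],70))
```

```text
[462.80056498 154.63115716  39.5005296 ] [ 0.93082151 -0.25898332 -2.09978722]
sleeve 5630 z -0.38884924052460657 tool ((0.07772934436798096, -1.0901293754577637), 24.141319274902344) world ((462.9551086425781, 153.54898071289062), 24.142292022705078)
sleeve top z 39.983663152859336
```

View pics/w19.png

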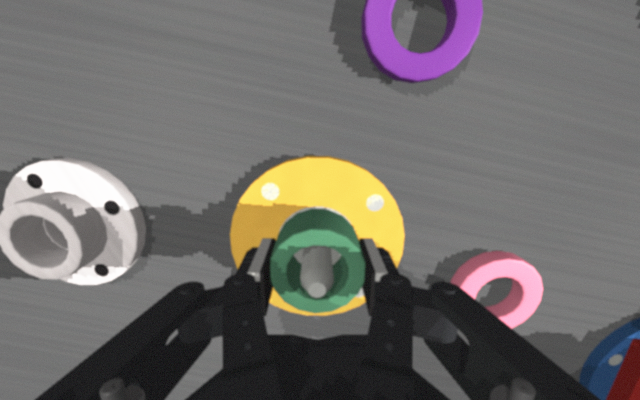

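Pin is centred in the sleeve's bore (≈318,270). Lower to contact.

Request:
carry_out --rows '[{"ax": 0, "ay": 0, "az": 0, "dx": 0, "dy": 0, "dz": -0.15, "fingers": 0.8}, {"ax": 0, "ay": 0, "az": 0, "dx": 0, "dy": 0, "dz": -0.25, "fingers": 0.8}, {"ax": 0, "ay": 0, "az": 0, "dx": 0, "dy": 0, "dz": -0.25, "fingers": 0.8}]'

```text
t: 29.08
position: [462.2, 154.5, 36.5]
tcp_rot: [0.0, -0.106, 0.994, 0.0]
force: [-0.2, -0.7, -1.7]
grip_width: 0.534
```

Request:
carry_out --rows '[{"ax": 0, "ay": 0, "az": 0, "dx": 0, "dy": 0, "dz": -0.1, "fingers": 0.8}, {"ax": 0, "ay": 0, "az": 0, "dx": 0, "dy": 0, "dz": -0.15, "fingers": 0.8}, {"ax": 0, "ay": 0, "az": 0, "dx": 0, "dy": 0, "dz": -0.15, "fingers": 0.8}]'

```text
t: 29.45
position: [462.3, 154.6, 36.2]
tcp_rot: [0.0, -0.106, 0.994, -0.0]
force: [-3.5, -0.1, 9.6]
grip_width: 0.533
```

Request:
carry_out --rows '[{"ax": 0, "ay": 0, "az": 0, "dx": 0, "dy": 0, "dz": 0, "fingers": 0.4}, {"ax": 0, "ay": 0, "az": 0, "dx": 0, "dy": 0, "dz": 0, "fingers": 0.25}, {"ax": 0, "ay": 0, "az": 0, "dx": 0, "dy": 0, "dz": 0.5, "fingers": 0.25}, {"ax": 0, "ay": 0, "az": 0, "dx": 0, "dy": 0, "dz": 5, "fingers": 0.25}, {"ax": 0, "ay": 0, "az": 0, "dx": 0, "dy": 0, "dz": 11, "fingers": 0.25}]'

```text
t: 30.08
position: [460.5, 154.2, 144.7]
tcp_rot: [-0.002, -0.106, 0.994, -0.0]
force: [0.7, 1.4, -0.9]
grip_width: 0.75
```

Request:
carry_out --rows '[{"ax": 0, "ay": 0, "az": 0, "dx": 0.8, "dy": -5, "dz": 1, "fingers": 0.25}, {"ax": 0, "ay": 0, "az": 0, "dx": 1.5, "dy": -10, "dz": 1, "fingers": 0.25}, {"ax": 0, "ay": 0, "az": 0, "dx": 2, "dy": -12, "dz": 1, "fingers": 0.25}, {"ax": 0, "ay": 0, "az": 0, "dx": 2, "dy": -12, "dz": 1, "fingers": 0.25}]'

```text
t: 30.58
position: [482.6, 33.3, 155.2]
tcp_rot: [0.0, -0.105, 0.995, -0.0]
force: [-0.8, 0.4, -0.3]
grip_width: 0.754
```

Run:
```python
from h import *
c=snap('wrist','w20.png');P,T,s=tool(c);print(s['position'],s['grip_width'],s['t'],*topface(P,'flange',(482,8.5)),*topface(P,'sleeve',(463,153.5)))
m=(np.hypot(P[...,0]-462,P[...,1]-153)<32)&(abs(P[...,2]-37)<4)&(np.ptp(c['img'],axis=-1)>40);print(m.sum(),np.median(P[m][:,2]),cv2.minEnclosingCircle(P[m][:,:2].astype(np.float32)))
```

```text
[482.15803141  34.19212121 155.00851279] 0.7528693319850619 30.625 flange 1108 z 29.0 bbc [483.2   9.3] size [45. 45.] circ [483.1   9.2] 23.0 mean [482.2   9.2] rect 11.9 [45. 45.] sleeve 477 z 30.3 bbc [461.6 149.6] size [44. 41.] circ [461.7 147.3] 23.0 mean [460.5 144.7] rect 39.3 [40. 40.]
1192 37.16021519466861 ((463.6259460449219, 153.84628295898438), 24.158498764038086)
```

View pics/w20.png

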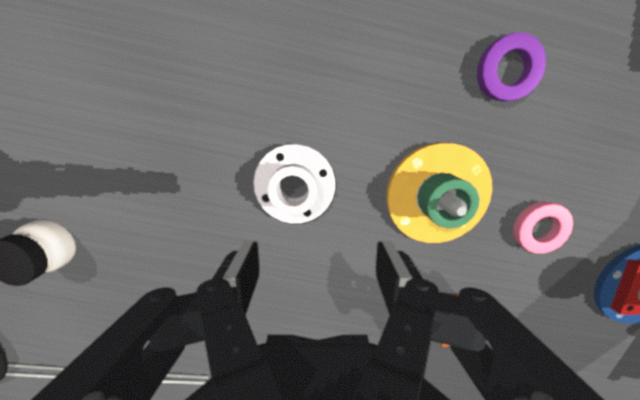

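Request:
carry_out --rows '[{"ax": 0, "ay": 0, "az": 0, "dx": 0, "dy": -2.4, "dz": -3, "fingers": 0.25}, {"ax": 0, "ay": 0, "az": 0, "dx": 0, "dy": -2.4, "dz": -8, "fingers": 0.25}, {"ax": 0, "ay": 0, "az": 0, "dx": 0, "dy": -2.4, "dz": -12, "fingers": 0.25}, {"ax": 0, "ay": 0, "az": 0, "dx": 0, "dy": -2.4, "dz": -12.1, "fingers": 0.25}, {"ax": 0, "ay": 0, "az": 0, "dx": 0, "dy": -2.4, "dz": -12.1, "fingers": 0.25}]'

```text
t: 31.25
position: [482.9, 11.1, 34.8]
tcp_rot: [0.001, -0.106, 0.994, -0.0]
force: [0.2, -0.2, 0.8]
grip_width: 0.751
```

Request:
carry_out --rows '[{"ax": 0, "ay": 0, "az": 0, "dx": 0, "dy": 0, "dz": 0, "fingers": 0.35}, {"ax": 0, "ay": 0, "az": 0, "dx": 0, "dy": 0, "dz": 0, "fingers": 0.8}, {"ax": 0, "ay": 0, "az": 0, "dx": 0, "dy": 0, "dz": 0, "fingers": 0.8}, {"ax": 0, "ay": 0, "az": 0, "dx": 0, "dy": 0, "dz": 0, "fingers": 0.8}, {"ax": 0, "ay": 0, "az": 0, "dx": 0, "dy": 0, "dz": 0, "fingers": 0.8}]'

```text
t: 31.88
position: [484.0, 10.3, 36.3]
tcp_rot: [0.002, -0.106, 0.994, -0.001]
force: [-2.0, -0.6, 8.9]
grip_width: 0.517
```

Request:
carry_out --rows '[{"ax": 0, "ay": 0, "az": 0, "dx": 0, "dy": 0, "dz": 2, "fingers": 0.8}, {"ax": 0, "ay": 0, "az": 0, "dx": 0, "dy": 0, "dz": 5, "fingers": 0.8}, {"ax": 0, "ay": 0, "az": 0, "dx": 0, "dy": 0, "dz": 9, "fingers": 0.8}, {"ax": 0, "ay": 0, "az": 0, "dx": 0, "dy": 0, "dz": 11, "fingers": 0.8}, {"ax": 0, "ay": 0, "az": 0, "dx": 0, "dy": 0, "dz": 11, "fingers": 0.8}]'

```text
t: 32.5
position: [483.4, 10.4, 145.6]
tcp_rot: [0.002, -0.106, 0.994, -0.0]
force: [-0.5, -0.1, -5.7]
grip_width: 0.509
```

Run:
```python
from h import *
c=snap('wrist','w21.png');P,T,s=tool(c);print(s['position'],s['grip_width'],s['force'])
```

```text
[482.12574712  10.52629148 144.17190864] 0.5112019019524163 [-0.07120269  0.50413955 -5.14547048]
```

View pics/w21.png

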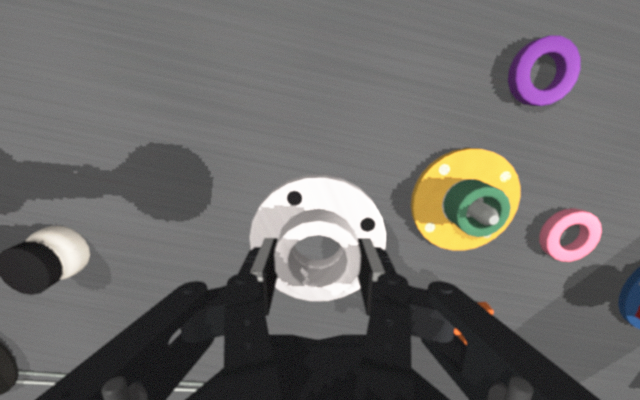

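Request:
carry_out --rows '[{"ax": 0, "ay": 0, "az": 0, "dx": -0.7, "dy": 5, "dz": 0, "fingers": 0.8}, {"ax": 0, "ay": 0, "az": 0, "dx": -1.4, "dy": 10, "dz": 0, "fingers": 0.8}, {"ax": 0, "ay": 0, "az": 0, "dx": -2, "dy": 14.4, "dz": 0, "fingers": 0.8}, {"ax": 0, "ay": 0, "az": 0, "dx": -2, "dy": 14.4, "dz": -1, "fingers": 0.8}, {"ax": 0, "ay": 0, "az": 0, "dx": -2, "dy": 14.4, "dz": -1, "fingers": 0.8}]'

```text
t: 33.17
position: [459.7, 153.9, 131.4]
tcp_rot: [-0.003, -0.106, 0.994, -0.001]
force: [-0.3, -0.4, -5.5]
grip_width: 0.51
```

Request:
carry_out --rows '[{"ax": 0, "ay": 0, "az": 0, "dx": 0, "dy": 0, "dz": 0, "fingers": 0.8}, {"ax": 0, "ay": 0, "az": 0, "dx": 0, "dy": 0, "dz": 0, "fingers": 0.8}]'

```text
t: 33.42
position: [462.4, 153.6, 133.8]
tcp_rot: [-0.0, -0.105, 0.994, -0.0]
force: [0.7, -0.6, -4.7]
grip_width: 0.513
```

```bash
cat >> h.py <<'E'
def flg(c,P,T):
    b=(c['img'].min(-1)>60)&(np.ptp(c['img'],axis=-1)<30)&(np.hypot(T[...,0],T[...,1])<50)
    for lo,hi in((1,9),(21,30)):
        m=b&(T[...,2]>lo)&(T[...,2]<hi)
        if lo==1:m&=(abs(T[...,1])<24.5)
        Q=T[m];z=np.median(Q[:,2]);k=abs(Q[:,2]-z)<2.5;print(m.sum(),'z',z.round(1),'tool',cv2.minEnclosingCircle(Q[k][:,:2].astype(np.float32)),'world',cv2.minEnclosingCircle(P[m][k][:,:2].astype(np.float32)))
        pl=np.linalg.lstsq(np.c_[Q[k][:,:2],np.ones(k.sum())],Q[k][:,2],rcond=None)[0];print(pl.round(3))
E
python3 - <<'E'
from h import *
c=snap('wrist','w22.png');P,T,s=tool(c);print(s['position'],s['grip_width'],s['force'])
m=(np.hypot(T[...,0],T[...,1])<24)&(T[...,2]<34)
print(np.histogram(T[m][:,2],bins=range(-14,36,2)))
flg(c,P,T)
print(*fixture(c,P,'yellow'))
E
```

```text
[462.46445054 153.75523321 133.97605049] 0.5120380016241017 [-0.55241496 -0.61827559 -4.96762694]
(array([  68,   59,   67,   52,   59,   61,   48,   47,   51,   67, 2265,
        903,  239,  225,  197,  201,  189,  188,  179,  126,  215,  165,
         88,   90]), array([-14, -12, -10,  -8,  -6,  -4,  -2,   0,   2,   4,   6,   8,  10,
        12,  14,  16,  18,  20,  22,  24,  26,  28,  30,  32,  34]))
3076 z 7.5 tool ((0.7387566566467285, -0.25799715518951416), 26.217342376708984) world ((461.79766845703125, 153.34825134277344), 26.21720314025879)
[-2.000e-03 -5.000e-03  7.534e+00]
5846 z 27.3 tool ((1.2029870748519897, -1.0244818925857544), 39.95368957519531) world ((461.51104736328125, 152.50123596191406), 39.95359420776367)
[-3.0000e-03 -5.0000e-03  2.7474e+01]
yellow 3440 ell [463.3 153.5] [103. 103.] circ [463.4 153.5] 51.8 pin 0
```

View pics/w22.png

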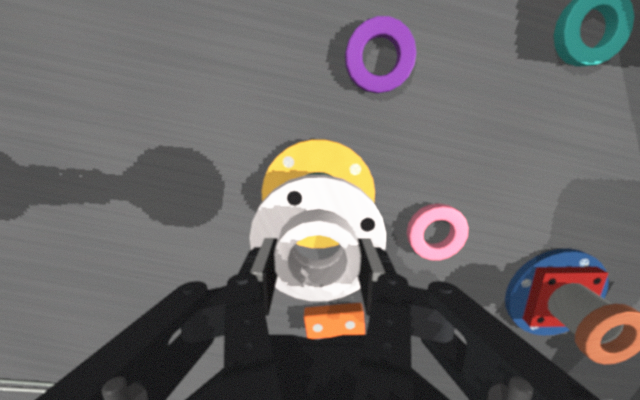

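Request:
carry_out --rows '[{"ax": 0, "ay": 0, "az": 0, "dx": 0.15, "dy": 0.1, "dz": -1.5, "fingers": 0.8}, {"ax": 0, "ay": 0, "az": 0, "dx": 0.15, "dy": 0.1, "dz": -3, "fingers": 0.8}, {"ax": 0, "ay": 0, "az": 0, "dx": 0.15, "dy": 0.1, "dz": -3.6, "fingers": 0.8}, {"ax": 0, "ay": 0, "az": 0, "dx": 0.15, "dy": 0.1, "dz": -3.6, "fingers": 0.8}, {"ax": 0, "ay": 0, "az": 0, "dx": 0.15, "dy": 0.1, "dz": -3.6, "fingers": 0.8}]'

```text
t: 34.1
position: [463.9, 155.6, 98.0]
tcp_rot: [0.0, -0.106, 0.994, 0.0]
force: [-0.1, 0.1, -5.6]
grip_width: 0.512
```

Run:
```python
from h import *
c=snap('wrist','w23.png');P,T,s=tool(c);print(s['position'],s['grip_width'],s['force'])
flg(c,P,T)
print(*fixture(c,P,'yellow'))
m=(np.hypot(P[...,0]-462,P[...,1]-153)<14)&(P[...,2]<56)&(P[...,2]>46);print(m.sum(),P[m].mean(0) if m.any() else '')
```

```text
[464.10464234 155.64368293  98.24243121] 0.5082208169406528 [-0.35091956  0.25034222 -4.54499602]
3059 z 7.6 tool ((1.1029701232910156, -0.04434899240732193), 26.02759552001953) world ((463.0435485839844, 155.36962890625), 26.027740478515625)
[-1.000e-03 -4.000e-03  7.564e+00]
5821 z 27.4 tool ((1.3867160081863403, -0.7689688801765442), 39.87206268310547) world ((462.9358215332031, 154.60922241210938), 39.87253189086914)
[-3.000e-03 -5.000e-03  2.752e+01]
yellow 4233 ell [459.5 152.7] [ 95. 101.] circ [462.1 153.3] 51.4 pin 453 [478.9 156.9  37.1]
21 [466.97717575 155.00952023  51.38557906]
```

View pics/w23.png

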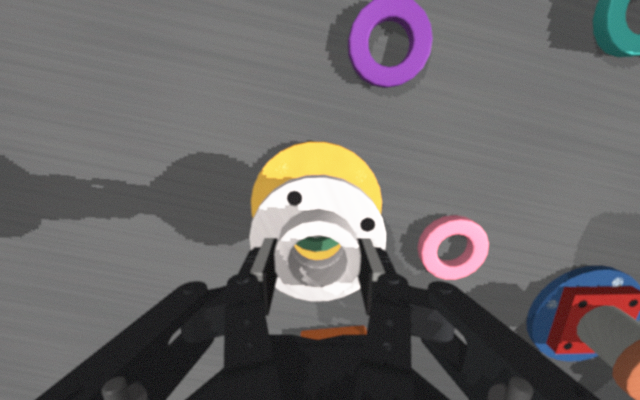

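Request:
carry_out --rows '[{"ax": 0, "ay": 0, "az": 0, "dx": 0, "dy": -0.1, "dz": -0.5, "fingers": 0.8}, {"ax": 0, "ay": 0, "az": 0, "dx": 0, "dy": -0.1, "dz": -1.2, "fingers": 0.8}, {"ax": 0, "ay": 0, "az": 0, "dx": 0, "dy": -0.1, "dz": -1.9, "fingers": 0.8}, {"ax": 0, "ay": 0, "az": 0, "dx": 0, "dy": -0.1, "dz": -1.9, "fingers": 0.8}]'

```text
t: 34.65
position: [462.6, 154.3, 77.8]
tcp_rot: [-0.001, -0.106, 0.994, -0.0]
force: [-0.5, 0.1, -5.8]
grip_width: 0.504
```

Run:
```python
from h import *
c=snap('wrist','w24.png');P,T,s=tool(c);print(s['position'],s['grip_width'],s['force'])
flg(c,P,T)
print(*fixture(c,P,'yellow'))
m=(np.hypot(P[...,0]-462,P[...,1]-153)<14)&(P[...,2]<56)&(P[...,2]>46);print(m.sum(),P[m].mean(0) if m.any() else '')
d=snap('side','s24.png');cv2.imwrite('pics/s24c.png',cv2.resize(d['img'][140:220,230:340],(770,560),interpolation=cv2.INTER_CUBIC))
```

```text
[463.05531665 154.42357668  78.27339754] 0.5134949020463614 [-0.16462427  0.13384063 -5.44009328]
3006 z 7.7 tool ((0.943655252456665, -0.0844327062368393), 26.17829132080078) world ((462.1420593261719, 154.14065551757812), 26.17889404296875)
[-4.000e-03 -4.000e-03  7.743e+00]
6105 z 27.6 tool ((1.6607686281204224, -0.817750871181488), 39.793514251708984) world ((461.5667419433594, 153.26560974121094), 39.79254150390625)
[-2.0000e-03 -4.0000e-03  2.7684e+01]
yellow 3477 ell [462.4 153.3] [102. 102.] circ [462.3 153.4] 51.4 pin 2649 [460.4 151.1  49.6]
370 [461.93798714 153.36485418  50.14091434]
```

View pics/w24.png

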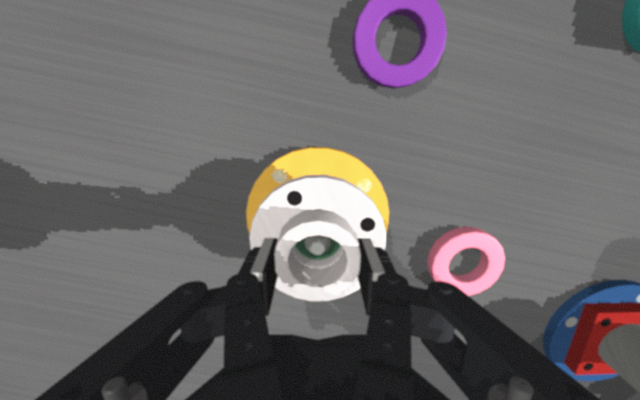

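View pics/s24c.png

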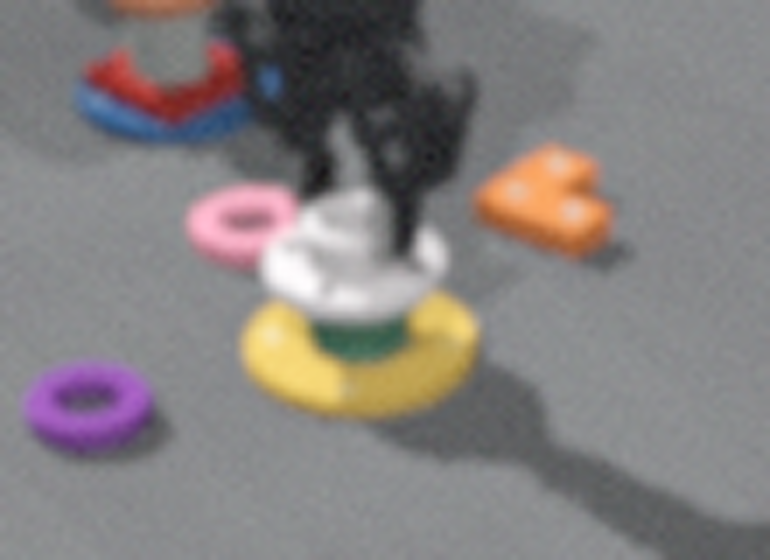

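Flange is centred on the sleeve and pin (pin tip at ≈318,247). Lowering to contact.

Request:
carry_out --rows '[{"ax": 0, "ay": 0, "az": 0, "dx": 0.05, "dy": 0, "dz": -0.15, "fingers": 0.8}, {"ax": 0, "ay": 0, "az": 0, "dx": 0.05, "dy": 0, "dz": -0.25, "fingers": 0.8}, {"ax": 0, "ay": 0, "az": 0, "dx": 0.05, "dy": 0, "dz": -0.25, "fingers": 0.8}]'

```text
t: 35.12
position: [464.1, 154.5, 76.4]
tcp_rot: [-0.0, -0.106, 0.994, -0.0]
force: [0.0, -0.3, -4.9]
grip_width: 0.514
```

Request:
carry_out --rows '[{"ax": 0, "ay": 0, "az": 0, "dx": 0, "dy": 0, "dz": -0.1, "fingers": 0.8}, {"ax": 0, "ay": 0, "az": 0, "dx": 0, "dy": 0, "dz": -0.15, "fingers": 0.8}, {"ax": 0, "ay": 0, "az": 0, "dx": 0, "dy": 0, "dz": -0.15, "fingers": 0.8}]'

```text
t: 35.5
position: [464.0, 154.5, 74.8]
tcp_rot: [-0.0, -0.106, 0.994, -0.0]
force: [0.9, -0.4, -6.1]
grip_width: 0.512
```

Request:
carry_out --rows '[{"ax": 0, "ay": 0, "az": 0, "dx": 0, "dy": 0, "dz": -0.1, "fingers": 0.8}, {"ax": 0, "ay": 0, "az": 0, "dx": 0, "dy": 0, "dz": -0.1, "fingers": 0.8}, {"ax": 0, "ay": 0, "az": 0, "dx": 0, "dy": 0, "dz": -0.1, "fingers": 0.8}]'

```text
t: 35.88
position: [464.2, 154.5, 74.3]
tcp_rot: [0.0, -0.106, 0.994, -0.0]
force: [-2.2, 0.2, 2.4]
grip_width: 0.51
```

Contact. Release and withdraw.

Request:
carry_out --rows '[{"ax": 0, "ay": 0, "az": 0, "dx": 0, "dy": 0, "dz": 0, "fingers": 0.4}, {"ax": 0, "ay": 0, "az": 0, "dx": 0, "dy": 0, "dz": 0, "fingers": 0.25}, {"ax": 0, "ay": 0, "az": 0, "dx": 0, "dy": 0, "dz": 0.3, "fingers": 0.25}, {"ax": 0, "ay": 0, "az": 0, "dx": 0, "dy": 0, "dz": 5, "fingers": 0.25}, {"ax": 0, "ay": 0, "az": 0, "dx": 0, "dy": 0, "dz": 11, "fingers": 0.25}]'

```text
t: 36.5
position: [462.8, 154.3, 183.8]
tcp_rot: [-0.002, -0.106, 0.994, -0.0]
force: [1.2, -0.3, -0.5]
grip_width: 0.75
```

Request:
carry_out --rows '[{"ax": 0, "ay": 0, "az": 0, "dx": 0, "dy": -6, "dz": 3, "fingers": 0.25}, {"ax": 0, "ay": 0, "az": 0, "dx": 0, "dy": -12, "dz": 5, "fingers": 0.25}, {"ax": 0, "ay": 0, "az": 0, "dx": 0, "dy": -18, "dz": 5, "fingers": 0.25}, {"ax": 0, "ay": 0, "az": 0, "dx": 0, "dy": -24, "dz": 5, "fingers": 0.25}, {"ax": 0, "ay": 0, "az": 0, "dx": 0, "dy": -30, "dz": 5, "fingers": 0.25}]'

```text
t: 37.12
position: [464.2, -147.7, 234.6]
tcp_rot: [0.001, -0.106, 0.994, -0.0]
force: [1.2, 0.4, -0.3]
grip_width: 0.749
```

Run:
```python
from h import *
def rep(P,n,x,y,r,z):
  m=(np.hypot(P[...,0]-x,P[...,1]-y)<r)&(abs(P[...,2]-z)<4)
  if m.sum()>5:
    Q=P[m].astype(np.float32);print('  ',n,m.sum(),np.round(np.median(Q[:,2]),1),cv2.minEnclosingCircle(Q[:,:2]),np.linalg.lstsq(np.c_[Q[:,:2]-Q[:,:2].mean(0),np.ones(len(Q))],Q[:,2],rcond=None)[0].round(3))
for n in('top','side'):
  c=snap(n,n+'25.png');P=cloud(c);print(n)
  rep(P,'ring',514,422,45,71);rep(P,'hub',462,153,40,67);rep(P,'fdisc',462,153,52,47)
  if n=='top':
    print(fixture(c,P,'yellow'));print(fixture(c,P,'blue'))
    cv2.imwrite('pics/t25c.png',cv2.resize(c['img'][110:290,140:500],(800,400),interpolation=cv2.INTER_CUBIC))
  else: cv2.imwrite('pics/s25c.png',cv2.resize(c['img'][110:220,200:350],(750,550),interpolation=cv2.INTER_CUBIC))
```

```text
topTraceback (most recent call last):
  File "<stdin>", line 8, in <module>
  File "<stdin>", line 5, in rep
cv2.error: OpenCV(4.12.0) /io/opencv/modules/imgproc/src/shapedescr.cpp:201: error: (-215:Assertion failed) count >= 0 && (depth == CV_32F || depth == CV_32S) in function 'minEnclosingCircle'
```

Run:
```python
from h import *
def rep(P,n,x,y,r,z):
  m=(np.hypot(P[...,0]-x,P[...,1]-y)<r)&(abs(P[...,2]-z)<4)
  if m.sum()>5:
    Q=P[m].astype(np.float32);print('  ',n,m.sum(),np.round(np.median(Q[:,2]),1),cv2.minEnclosingCircle(np.ascontiguousarray(Q[:,:2])),np.linalg.lstsq(np.c_[Q[:,:2]-Q[:,:2].mean(0),np.ones(len(Q))],Q[:,2],rcond=None)[0].round(3))
for n in('top','side'):
  c=snap(n,n+'25.png');P=cloud(c);print(n)
  rep(P,'ring',514,422,45,71);rep(P,'hub',462,153,40,67);rep(P,'fdisc',462,153,52,47)
  if n=='top':
    print(fixture(c,P,'yellow'));print(fixture(c,P,'blue'))
    cv2.imwrite('pics/t25c.png',cv2.resize(c['img'][110:290,140:500],(800,400),interpolation=cv2.INTER_CUBIC))
  else: cv2.imwrite('pics/s25c.png',cv2.resize(c['img'][110:220,200:350],(750,550),interpolation=cv2.INTER_CUBIC))
```

```text
top
   ring 255 70.5 ((512.8453369140625, 420.78973388671875), 28.26694679260254) [-4.0000e-03  2.0000e-03  7.0523e+01]
   hub 147 66.2 ((462.21636962890625, 152.60118103027344), 22.968181610107422) [2.0000e-03 2.3000e-02 6.6473e+01]
   fdisc 476 46.7 ((462.8226623535156, 152.42784118652344), 39.81303405761719) [-6.0000e-03  5.0000e-03  4.6738e+01]
('yellow', 327, 'ell', array([457.2, 150.5]), array([ 94., 102.]), 'circ', array([459.6, 152.4]), 51.9, 'pin', 143, array([458.4, 149.4,  47.1]))
('blue', 281, 'ell', array([514.2, 422.3]), array([102., 103.]), 'circ', array([514.1, 422.2]), 52.0, 'pin', 119, array([513.3, 421.1,  45.3]))
side
   ring 68 70.2 ((511.5150146484375, 421.6298522949219), 28.821300506591797) [ 2.0000e-02 -5.3000e-02  7.0271e+01]
   hub 72 66.3 ((461.5018005371094, 154.28146362304688), 26.517831802368164) [-4.000e-03 -1.000e-02  6.641e+01]
   fdisc 171 47.4 ((462.2664489746094, 152.9549560546875), 42.2966194152832) [1.3000e-02 1.4000e-02 4.7127e+01]
```

View pics/t25c.png

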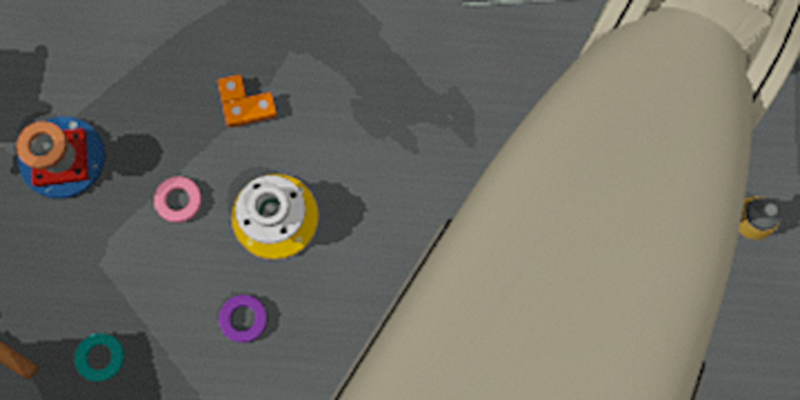

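View pics/s25c.png

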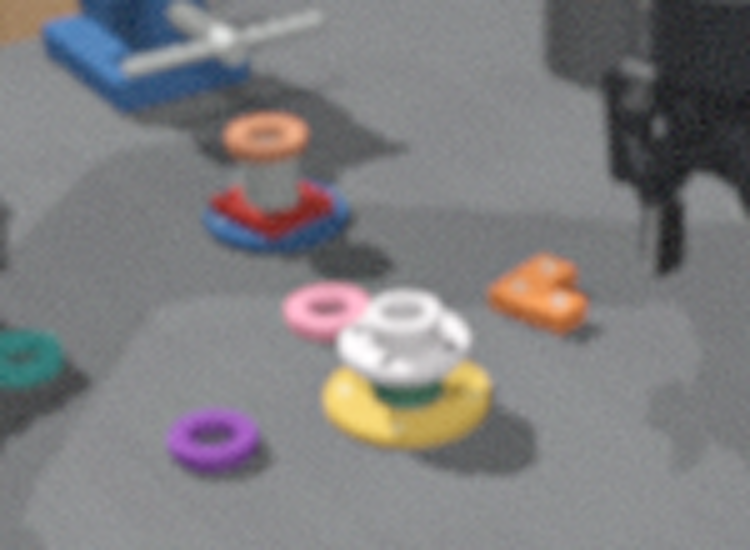

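```bash
python3 -c "
from h import *
print(env.finish_job())"
```

```text
the job is handed in; nothing more can be done
None
```

The job is handed in at about 37 s on the robot's clock. The blue fixture holds the plate, the tube and the copper ring, from the bottom up. The yellow fixture holds the sleeve with the flange on top, hub up. The ring I took was the copper one, at pixel (209, 236) in the top view. I left the pink, purple and turquoise rings alone.

**Heights and flatness:** In the last top view the ring's upper face read 70.5 mm (72 expected), the flange hub 66.2 (68) and the flange disc 46.7 (48). That camera also reads the bare bench about 1.3 mm low, so both stacks are seated. It shows the ring and flange disc level, at slopes under 0.01.

**Centring:** In that view the ring sits about 2 mm from the blue fixture's centre, and the flange within about 1–2 mm of where the yellow centre read at the start. The wrist camera showed the pin well inside the bores of the plate, tube, sleeve and flange as each went on.

**Checks that disagreed:**
- **Side camera:** its fits were noisier. They showed up to 0.05 slope on the ring, based on few pixels.
- **Yellow base:** its fit in the last top view was off because the flange covers most of it.
- **Bystanders:** the magnet and cup brush looked unmoved in the last top view. The arm hid the jar there, but it was never touched.

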